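Make up two boxes of cheeses from the ripening plank

ROBOT

A 6-joint arm with a two-finger parallel gripper is mounted at the origin on the work surface. World frame = base frame: x ahead of the robot, y to its left, z up, the work surface at z = 0. Lengths are in mm, angles in rad, forces in N, time in s.
With the tool pointing down it reaches from about 275 to 750 mm from the base axis. Payload 10.2 kg.
Tool frame: the origin (TCP) lies midway between the tips of the shut fingers; the grasp point (between the pads) lies 19 mm behind it; y points along the fingers, z is the direction in which the jaws open and shut, and the axes are right-handed (so a half turn about y gives the same grasp; the last joint's range is limited). The gripper opens to 85 mm and grips with 20 to 120 N. Pads are 22 mm wide; open, the fingers measure 114 mm over their backs; the gripper's body (76 mm by 85 mm) begins 54 mm behind the grasp point. The pads swing forward as they close: fully open they stand 13 mm farther back than shut.
Start: joints at [0.938, 0.313, 1.498, -0, 1.331, -0.223], TCP at [209.186, 481.531, 193.994] pointing down, gripper open.
Joint ranges: [-2.94, 2.94], [-0.97, 2.17], [0.19, 2.56], [-1.23, 4.37], [0.02, 3.11], [-2.88, 2.88]. Speed limits (rad/s): [2.39, 2.39, 3.01, 3.14, 3.14, 3.14].

INTERFACE

Orientations are given as a unit quaternion [w, x, y, z].
In Python, from rig import ctrl gives the robot as it stands.
- The arm moves only by the shell command python3 -m inch 'ROWS' [OPENING] [FORCE]. ROWS is JSON, one flat list of numbers, 6 for each row, row after row: the shift along the tool's x, y, z in cm, then the turn, a rotation vector about the tool's x, y, z in rad. A call has 1 to 8 rows; each row is the pose to reach, as a shift and turn from the pose commanded when the call began, along the tool's axes at that moment; what a row does not reach only later rows make up. A row lasts 1/12 s, in which the tool goes at most 41.7 mm and 7.16 degrees, less where a joint would pass 70% of its speed; a pose out of reach is approached as far as the arm can. A call with a gripper value outside its range is refused whole. OPENING is the gripper command: -1 is fully open, 1 is shut, values between are in proportion, set as the call begins (- or left out, the last holds). The fingers move at their own pace and stop on an object; FORCE is the grip in N (left out, the last holds). Time passes only in rows, so rows that repeat a pose let the fingers close. It gives the time, the measured TCP pose, the force and the opening at its end, in the units of the state.
- ctrl.sense(): the state, without advancing time (a new reading comes with each control period).
- ctrl.capture(name): name is "scene" or "side" or "wrist"; returns the picture (400x640x3 uint8, red, green, blue); there is no depth.
- ctrl.get_calibration(name): a dict with "fx", "fy", "cx", "cy" (pixels), "world_to_cam" (4x4, takes a point from world to camera coordinates). Camera axes: x right, y down, z forward; pixel columns grow to the right and rows downward; lengths in mm; the calibration is good to about 2 mm. A picture is of the moment at which its call begins: read the wrist's pose just before it. get_calibration takes no time and is no camera call; for the wrist camera it gives the pose at the moment of the call.
- ctrl.finish_job(): hands the job in, once; it reports no verdict.
Trained networks look in the newest picture that a camera, given by its name, has taken for a name from the list of things; names that differ only in an ending like _2 or _b are one class to them, and where a whole thing is asked for, a point or a joint stands for the part that bears it (a point fixed in the world has none). Each returns a list of dicts, best first, with "score" (0 to 1); they miss things now and then, are a little off and sometimes report something else, mostly with a low value. They report only what shows in the picture. A call takes as long as a camera call.
- ctrl.search_frame(thing, camera): "uv" ([column, row] in pixels, amid what is visible of it).
The state is a dict: "time_s": time; "joints": joint angles; "dq": joint speeds; "tau": joint torques, N m; "eef_pos": TCP position; "ee_rot": TCP orientation; "force": force on the tool from outside, world axes, zero at the start; "wrist_torque": the same for the moment, N m; "grip_width": opening from 0.0 (shut) to 1.0 (fully open).
Only numpy, scipy, OpenCV 4.12 (cv2) and the standard library are available. Lean on these libraries where they do the work, as an engineer would, in place of code of your own. Each camera call takes 0.05 s, during which the arm holds its last target.

TASK

Make up two boxes from the cheeses on the ripening plank: in the long three-compartment box the log goes in the middle compartment, lying across the box, with the wide drum and the small button in the two end compartments, either way round; in the short two-compartment box go the tall cylinder and the flat-topped pyramid, one in each compartment, either way round. Set every cheese down gently without dropping it, the same way up as it stood, flat on the box's floor in the middle of its compartment. Leave the square flat cheese, the bowl and the brush where they are.

Things in the scene. Friction and masses are not known exactly. Their poses are not given: they have to be found in the camera images.
- drum: Wide round drum cheese: upright cylinder, 60 mm diameter, 45 mm high, about 130 g. Loose, firm, cream-coloured cheese; stands on the 18 mm thick wooden ripening plank at the start. Origin: centre of its underside, z up. 
- tower: Tall cylinder cheese: upright cylinder, 44 mm diameter, 66 mm high, about 100 g. Loose, firm, cream-coloured cheese; stands on the 18 mm thick wooden ripening plank at the start. Origin: centre of its underside, z up. 
- button: Small button cheese: short upright cylinder, 42 mm diameter, 30 mm high, about 50 g. Loose, firm, cream-coloured cheese; stands on the 18 mm thick wooden ripening plank at the start. Origin: centre of its underside, z up. 
- log: Log cheese: lying bar with rounded edges, 80 mm long along its own x, 38 mm wide along y, 36 mm high, about 110 g. Loose, firm, cream-coloured cheese; stands on the 18 mm thick wooden ripening plank at the start. Origin: centre of its underside, z up. 
- pyramid: Pyramid cheese with a flat top: square base 56 mm wide, square top 42 mm wide, 50 mm high, sides normal to its own x and y axes, about 120 g. Loose, firm, cream-coloured cheese; stands on the 18 mm thick wooden ripening plank at the start. Origin: centre of its underside, z up. 
- slab: Square flat cheese, 56 x 56 mm, 28 mm high: not wanted in either box, stays on the plank. Loose, firm, cream-coloured cheese; stands on the 18 mm thick wooden ripening plank at the start. Origin: centre of its underside, z up. 
- long_box: Long shallow open wooden box lined with pale paper, fixed to the table: 260 mm along its own x, 118 mm along y, 16 mm high. Floor 5 mm thick, walls and dividers 5 mm thick and 16 mm high (11 mm above the floor). Two dividers make three equal compartments in a row along x, centres at x = -85, 0 and +85 mm, y = 0, each 80 mm (x) by 108 mm (y) inside. Origin: centre of the underside, on the table.
- short_box: Short shallow open wooden box lined with pale paper, fixed to the table: 175 mm along its own x, 118 mm along y, 16 mm high. Floor 5 mm thick, walls and divider 5 mm thick and 16 mm high (11 mm above the floor). One divider makes two equal compartments along x, centres at x = -42.5 and +42.5 mm, y = 0, each 80 mm (x) by 108 mm (y) inside. Origin: centre of the underside, on the table.
- bowl: Bystander: loose metal bowl, 100 mm across the rim, 45 mm high, on the table beyond the plank. Origin: centre of its underside.
- brush: Bystander: loose hand brush, 170 mm long along its own x, lying on the table beyond the plank. Origin: under its middle, at table height.

How it is judged (in metres and radians):
At the end, for the whole second after the job is handed in: Log (across, within 0.4 rad) in the middle, drum and button in the ends of the long box; tall cylinder and pyramid in the short box: each released, at rest, flat on the floor (within 4 mm, tilt under 0.12 rad), its centre within 15 mm of the compartment's centre along and across the box ((x of drum in the frame of long_box between -0.1 and -0.07 m or x of drum in the frame of long_box between 0.07 and 0.1 m) and y of drum in the frame of long_box between -0.015 and 0.015 m and z of each of drum, button, log in the frame of long_box below 0.009 m and angle between each of drum, button, log, tower, pyramid's own z axis and vertical below 0.12 rad and linear speed of each of drum, button, log, tower, pyramid below 0.02 m/s and contact force between the fingers and drum below 0.1 N and (x of button in the frame of long_box between -0.1 and -0.07 m or x of button in the frame of long_box between 0.07 and 0.1 m) and y of button in the frame of long_box between -0.015 and 0.015 m and contact force between the fingers and button below 0.1 N and x of log in the frame of long_box between -0.015 and 0.015 m and y of log in the frame of long_box between -0.015 and 0.015 m and contact force between the fingers and log below 0.1 N and angle between the x axis of log and the y axis of long_box, either way round below 0.4 rad and (x of tower in the frame of short_box between -0.0575 and -0.0275 m or x of tower in the frame of short_box between 0.0275 and 0.0575 m) and y of tower in the frame of short_box between -0.015 and 0.015 m and z of each of tower, pyramid in the frame of short_box below 0.009 m and contact force between the fingers and tower below 0.1 N and (x of pyramid in the frame of short_box between -0.0575 and -0.0275 m or x of pyramid in the frame of short_box between 0.0275 and 0.0575 m) and y of pyramid in the frame of short_box between -0.015 and 0.015 m and contact force between the fingers and pyramid below 0.1 N); the robot touches nothing.
It fails at once if a cheese is dropped or thrown (faster than 0.7 m/s with no finger on it) ((linear speed of drum above 0.7 m/s and contact force between the fingers and drum below 0.05 N) or (linear speed of button above 0.7 m/s and contact force between the fingers and button below 0.05 N) or (linear speed of log above 0.7 m/s and contact force between the fingers and log below 0.05 N) or (linear speed of tower above 0.7 m/s and contact force between the fingers and tower below 0.05 N) or (linear speed of pyramid above 0.7 m/s and contact force between the fingers and pyramid below 0.05 N)).
It fails at once if the square flat cheese is moved by more than 30 mm (distance of slab from where it was at the start of the episode above 0.03 m).
It fails at once if the bowl is moved by more than 30 mm (distance of bowl from where it was at the start of the episode above 0.03 m).
It fails at once if the brush is moved by more than 30 mm (distance of brush from where it was at the start of the episode above 0.03 m).
It also fails if it takes over 122 s, if anything falls off the work surface, if the arm or the gripper's body presses on something with over 40 N, if the wrist force passes 120 N, or if a joint passes its speed limit or range.

## Working session

There is one attempt and no reset: what is moved stays moved. The work goes in short steps, Python scripts to look and compute and a shell command to move; the robot and the scene stay as the last step left them, time stands still between calls to the robot, and variables do not carry over. Pictures are saved under pics/ and viewed, and the job is handed in when it is done.

```bash
ls; mkdir -p pics; python3 - <<'E'
from rig import ctrl
import cv2
print(ctrl.sense())
for c in ["scene","side","wrist"]:
    im=ctrl.capture(c); cv2.imwrite(f"pics/{c}0.png",im[:,:,::-1])
    k=ctrl.get_calibration(c); print(c,k)
    if c!="wrist":
        for t in ["drum","tower","button","log","pyramid","slab","long_box","short_box","bowl","brush"]:
            print(t,[( [round(float(x)) for x in d["uv"]],round(d["score"],2)) for d in ctrl.search_frame(t,c)][:3])
E
```

```text
pics
{'time_s': 0.0, 'joints': array([ 9.37576318e-01,  3.13467432e-01,  1.49846156e+00, -9.98306168e-06,
        1.33101239e+00, -2.23341203e-01]), 'dq': array([-0.00091671, -0.00032352, -0.0001528 , -0.00031951, -0.00081794,
        0.00094731]), 'tau': array([ 1.38173884e-03, -4.12264538e+01, -2.59739292e+01, -1.28839756e-04,
        4.13127549e-03, -4.84446616e-06]), 'eef_pos': array([209.0037795 , 481.25678351, 193.41698231]), 'ee_rot': array([-0.69187419,  0.6927446 , -0.14409583,  0.14370599]), 'force': array([-0.43329502, -0.36204385, -0.43757907]), 'wrist_torque': array([ 0.01304984, -0.00333749,  0.01997783]), 'grip_width': 1.0032410104452718}
scene {'fx': 412.82658552015556, 'fy': 412.82658552015556, 'cx': 324.11441252250165, 'cy': 208.23940243195705, 'world_to_cam': array([[ 4.75888404e-01,  8.79497482e-01,  3.79551172e-03,
        -3.07801125e+02],
       [ 5.96707036e-01, -3.19696608e-01, -7.36026353e-01,
        -3.33681569e+02],
       [-6.46119912e-01,  3.52531215e-01, -6.76942244e-01,
         1.39724906e+03],
       [ 0.00000000e+00,  0.00000000e+00,  0.00000000e+0
[... 927 characters left out ...]
, ([333, 246], 0.5)]
log [([391, 261], 0.79), ([380, 130], 0.37)]
pyramid [([336, 204], 0.58)]
slab [([333, 249], 0.63)]
long_box [([381, 130], 0.93)]
short_box [([381, 359], 0.93)]
bowl [([250, 241], 0.65)]
brush [([292, 166], 0.82)]
wrist {'fx': 276.0495603718097, 'fy': 276.0495603718097, 'cx': 319.0088889287976, 'cy': 202.64874501055795, 'world_to_cam': array([[ 3.98472532e-01,  9.17180252e-01,  1.59834715e-04,
        -5.23687351e+02],
       [ 8.76940602e-01, -3.81041300e-01,  2.92886854e-01,
        -3.94598206e+01],
       [ 2.68690942e-01, -1.16567201e-01, -9.56147094e-01,
         3.78785529e+02],
       [ 0.00000000e+00,  0.00000000e+00,  0.00000000e+00,
         1.00000000e+00]])}
```

View pics/scene0.png

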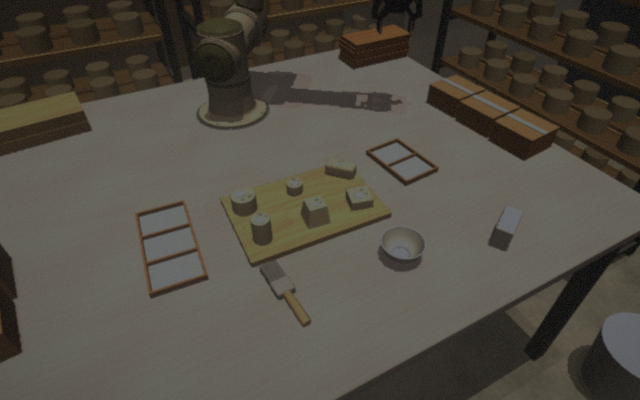

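View pics/side0.png

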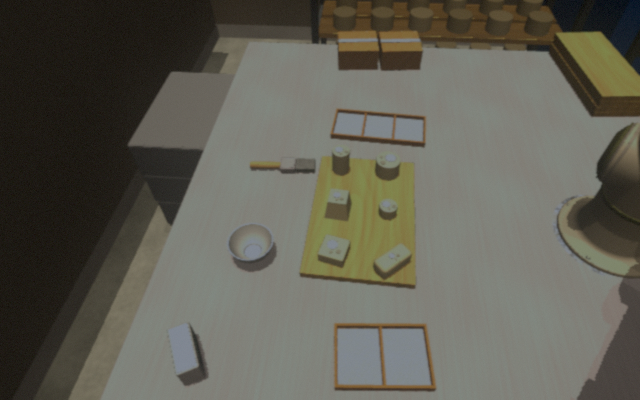

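View pics/wrist0.png

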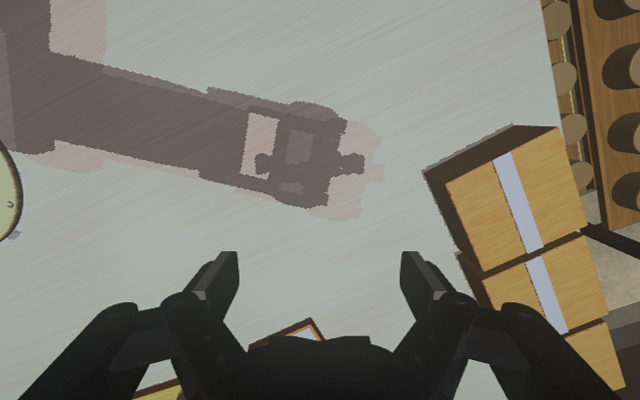

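The three views show everything: the plank with six cheeses, the long box at scene (168,249), the short box at (402,160), and the bowl and brush beyond the plank. I'll zoom in for accurate corners.

```bash
python3 - <<'E'
import cv2
s=cv2.imread("pics/scene0.png"); d=cv2.imread("pics/side0.png")
def crop(im,x0,y0,w,h,f,n):
    c=cv2.resize(im[y0:y0+h,x0:x0+w],None,fx=f,fy=f,interpolation=cv2.INTER_CUBIC)
    c=cv2.convertScaleAbs(c,alpha=1.5)
    for i in range(0,w,10): cv2.line(c,(i*f,0),(i*f,8 if i%50 else 16),(0,0,255),1)
    for i in range(0,h,10): cv2.line(c,(0,i*f),(8 if i%50 else 16,i*f),(0,0,255),1)
    cv2.imwrite(f"pics/{n}.png",c)
crop(s,220,150,180,110,4,"z1"); crop(d,300,140,130,145,4,"z2")
crop(s,120,190,100,110,5,"z3"); crop(s,350,130,100,60,7,"z4")
crop(d,320,100,120,50,6,"z5"); crop(d,320,310,130,85,6,"z6")
E
```

```text
(no output)
```

View pics/z1.png

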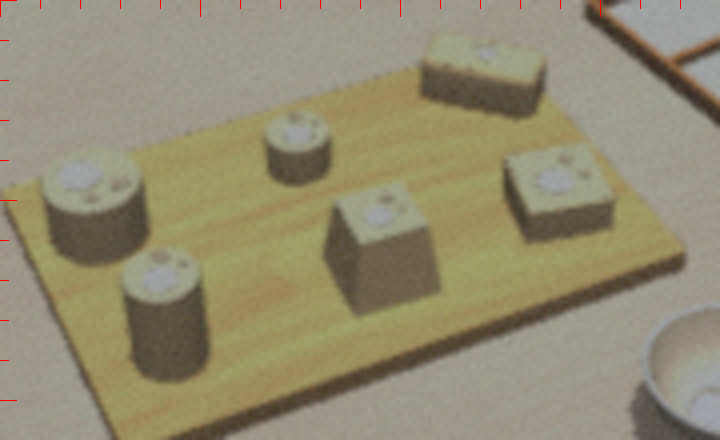

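View pics/z2.png

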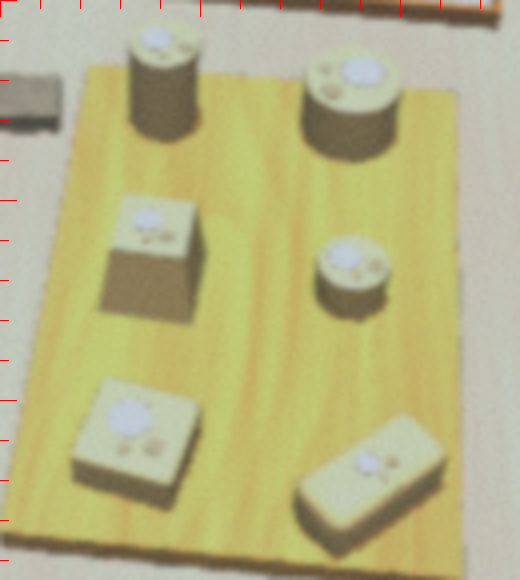

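View pics/z3.png

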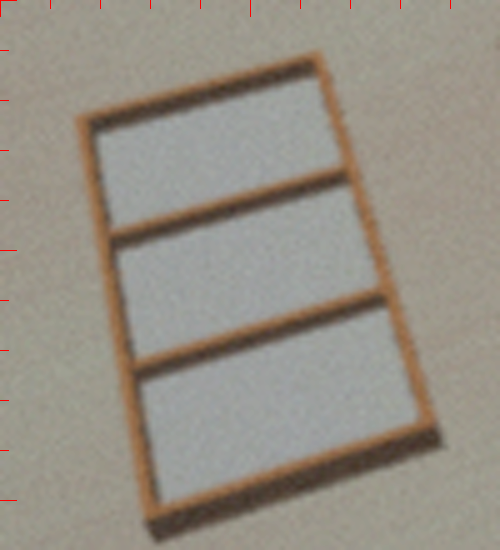

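View pics/z4.png

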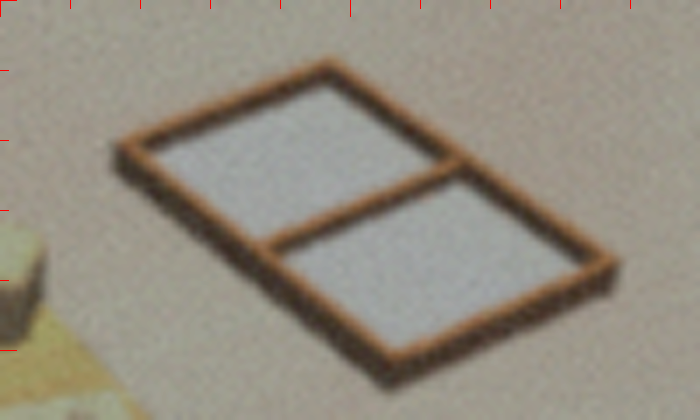

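View pics/z5.png

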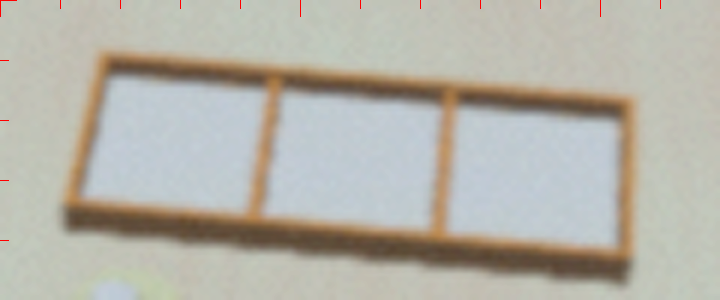

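View pics/z6.png

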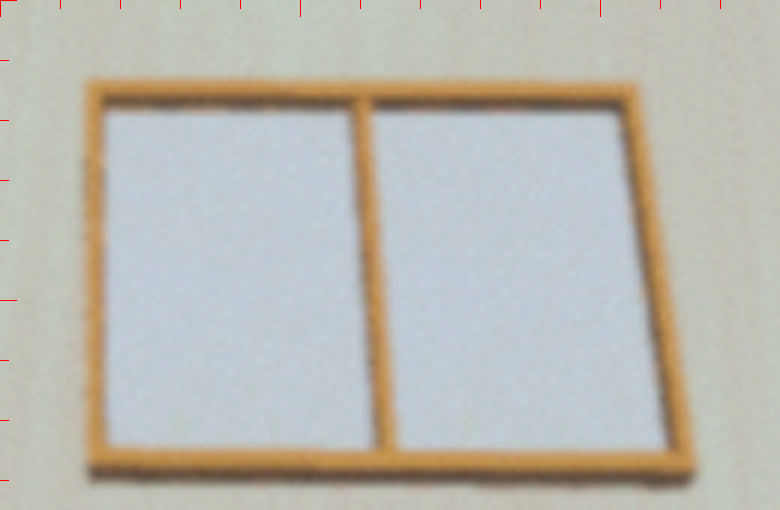

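```bash
cat > h.py <<'E'
import numpy as np, json
from rig import ctrl
from scipy.optimize import least_squares
from scipy.spatial.transform import Rotation as R
def proj(K,P):
    P=np.atleast_2d(P).astype(float); W=np.array(K["world_to_cam"]); c=P@W[:3,:3].T+W[:3,3]
    return np.c_[K["fx"]*c[:,0]/c[:,2]+K["cx"],K["fy"]*c[:,1]/c[:,2]+K["cy"]]
def back(K,uv,z):
    W=np.array(K["world_to_cam"]);Rm=W[:3,:3];C=-Rm.T@W[:3,3]
    d=Rm.T@np.array([(uv[0]-K["cx"])/K["fx"],(uv[1]-K["cy"])/K["fy"],1]); return (C+d*(z-C[2])/d[2])[:2]
def unz(p,x0,y0,f): return [x0+(p[0]+.5)/f-.5, y0+(p[1]+.5)/f-.5]
def toolrows(target,yaw=None):
    pass
E
python3 - <<'E'
from h import *
S=ctrl.get_calibration("scene"); D=ctrl.get_calibration("side")
Z={"s1":(S,220,150,4),"d2":(D,300,140,4),"s3":(S,120,190,5),"s4":(S,350,130,7),"d5":(D,320,100,6),"d6":(D,320,310,6)}
def bk(z,p,h): K,a,b,f=Z[z]; return back(K,unz(p,a,b,f),h)
items={"long":[("s3",[(78,119),(320,53),(438,427),(150,520)]),("d5",[(100,54),(635,99),(630,252),(67,207)]),16],
"short":[("s4",[(115,148),(330,60),(618,262),(390,362)]),("d6",[(88,82),(636,84),(693,468),(90,464)]),16],
"drum":[("s1",[(93,181)]),("d2",[(351,78)]),63],"tower":[("s1",[(162,275)]),("d2",[(164,46)]),84],
"button":[("s1",[(298,132)]),("d2",[(352,268)]),48],
"log":[("s1",[(430,35),(546,55),(537,80),(421,68)]),("d2",[(405,414),(446,457),(341,530),(297,487)]),54],
"pyramid":[("s1",[(332,195),(404,182),(427,222),(348,241)]),("d2",[(121,194),(199,201),(194,258),(107,249)]),68],
"slab":[("s1",[(503,157),(588,145),(613,195),(526,212)]),("d2",[(108,378),(201,404),(169,484),(72,459)]),46]}
for n,(a,b,h) in items.items():
    for z,ps in (a,b):
        P=np.array([bk(z,p,h) for p in ps]); c=P.mean(0); out=[n,z,c.round(1)]
        if len(P)==4:
            e=np.roll(P,-1,0)-P; out+=[np.linalg.norm(e,axis=1).round(1),np.degrees(np.arctan2(e[:,1],e[:,0])).round(1)]
        print(*out)
for n,u,v,z in [("bowl",(401,244),(250,241),30),("brush",(281,287),(292,166),10)]: print(n,back(S,u,z),back(D,v,z))
E
```

```text
long s3 [ 527.  -333.1] [115.3 258.3 115.3 256.6] [ 86.5  -3.7 -94.3 176.3]
long d5 [ 522.8 -331. ] [258.8 112.5 255.9 116.8] [176.4  85.4  -2.6 -93.1]
short s4 [514.  318.5] [118.  172.1 117.4 168.4] [  95.9    5.   -85.9 -174.7]
short d6 [509.9 324.6] [173.4 116.7 172.6 116.7] [-175.1   94.4    4.9  -85.2]
drum s1 [ 507.2 -143.2]
drum d2 [ 503.7 -140.2]
tower s1 [ 622.4 -143.6]
tower d2 [ 618.2 -136.9]
button s1 [505.8  -9.4]
button d2 [ 5.021e+02 -1.000e-01]
log s1 [501.6 126.9] [79.2 28.  75.8 37. ] [  45.5  -43.6 -127.9  142.2]
log d2 [492.6 140. ] [32.2 71.5 32.1 74.2] [ 128.6   42.   -46.6 -137.9]
pyramid s1 [614.3  -9. ] [43.4 37.4 47.5 40.7] [ 77.3  -7.5 -98.5 166.6]
pyramid d2 [613.8  -5.5] [44.7 43.  48.5 42.4] [177.7  89.5  -3.1 -95.7]
slab s1 [617.3 112.5] [54.8 48.6 55.4 52.3] [  74.1  -14.8 -102.1  164.6]
slab d2 [613.8 119.5] [52.2 53.2 52.1 55.2] [ 165.7   75.3  -12.1 -104.5]
bowl [789.44530115 114.82069472] [797.72925624 107.48196811]
brush [ 756.30959755 -159.70333021] [ 744.64801877 -151.59833863]
```

```bash
cat >> h.py <<'E'
def pose():
    s=ctrl.sense(); q=np.array(s["ee_rot"]); return np.array(s["eef_pos"]),R.from_quat(q,scalar_first=True),s
def target_R(jawdeg,near):
    best=None
    for k in (0,180):
        a=np.radians(jawdeg+k); z=np.array([np.cos(a),np.sin(a),0]); y=np.array([0,0,-1.]); x=np.cross(y,z)
        r=R.from_matrix(np.c_[x,y,z]); d=(near.inv()*r).magnitude()
        if best is None or d<best[0]: best=(d,r)
    return best[1]
def row(xyz,jawdeg,base=None):
    p,r,s=pose()
    if base is not None: p=base[0]; r=base[1]
    t=target_R(jawdeg,r)
    sh=r.inv().apply(np.array(xyz)-p)/10; rv=(r.inv()*t).as_rotvec()
    print("t%.1f p%s jaw%.1f w%.2f F%s"%(s["time_s"],p.round(1),np.degrees(np.arctan2(*r.as_matrix()[[1,0],2])),s["grip_width"],np.round(s["force"],1)))
    print("row",sh.round(2),rv.round(3),"need rows %.1f"%max(np.linalg.norm(sh)*10/41.7,np.degrees(np.linalg.norm(rv))/7.16))
E
python3 - <<'E'
from h import *
p,r,s=pose(); print(r.as_matrix().round(3)); W=ctrl.get_calibration("wrist")["world_to_cam"]
C=-W[:3,:3].T@W[:3,3]; print("cam in tool",r.inv().apply(C-p).round(1)); print((r.as_matrix().T@W[:3,:3].T).round(3))
row([470,0,300],90)
E
```

```text
[[ 0.917  0.     0.398]
 [-0.398 -0.     0.917]
 [ 0.    -1.     0.   ]]
cam in tool [ -73.2 -179.8   -1.4]
[[ 0.     0.956  0.293]
 [-0.    -0.293  0.956]
 [ 1.    -0.     0.   ]]
t1.1 p[209.2 481.5 194. ] jaw66.5 w1.00 F[ 0.3  0.6 -1.3]
row [ 43.11 -10.6  -33.77] [-0.   -0.41  0.  ] need rows 13.4
```

```bash
python3 - <<'E'
from h import *
row([570,0,260],90)
E
```

```text
t1.1 p[209.2 481.5 194. ] jaw66.5 w1.00 F[ 0.3  0.6 -1.3]
row [ 52.28  -6.6  -29.79] [-0.   -0.41  0.  ] need rows 14.5
```

```bash
python3 -m inch '[52.28,-6.6,-29.79,0,-0.41,0,52.28,-6.6,-29.79,0,-0.41,0,52.28,-6.6,-29.79,0,-0.41,0,52.28,-6.6,-29.79,0,-0.41,0,52.28,-6.6,-29.79,0,-0.41,0,52.28,-6.6,-29.79,0,-0.41,0,52.28,-6.6,-29.79,0,-0.41,0,52.28,-6.6,-29.79,0,-0.41,0]' -1 40
python3 - <<'E'
from h import *
row([570,0,260],90)
E
```

```text
time_s: 1.82
eef_pos: [400.0, 226.7, 229.2]
ee_rot: [0.707, -0.707, -0.0, -0.0]
force: [0.7, 0.5, -0.3]
grip_width: 1.0
t1.8 p[400.  226.7 229.2] jaw90.0 w1.00 F[ 0.7  0.5 -0.3]
row [ 16.99  -3.07 -22.67] [-0.     0.     0.001] need rows 6.8
```

```bash
python3 -m inch '[17,-3.1,-22.7,0,0,0,17,-3.1,-22.7,0,0,0,17,-3.1,-22.7,0,0,0,17,-3.1,-22.7,0,0,0,17,-3.1,-22.7,0,0,0,17,-3.1,-22.7,0,0,0,17,-3.1,-22.7,0,0,0,17,-3.1,-22.7,0,0,0]'
python3 -m inch '[0,0,0,0,0,0,0,0,0,0,0,0]'
python3 - <<'E'
from h import *
import cv2
K=ctrl.get_calibration("wrist"); im=ctrl.capture("wrist"); cv2.imwrite("pics/w1.png",im[:,:,::-1])
np.save("w1K.npy",K,allow_pickle=True)
for t in ["drum","tower","button","log","pyramid","slab"]:
    print(t,[(np.round(d["uv"]),round(d["score"],2)) for d in ctrl.search_frame(t,"wrist")][:2])
c=cv2.convertScaleAbs(cv2.resize(im[:,:,::-1],(800,500),interpolation=cv2.INTER_CUBIC),alpha=1.3); cv2.imwrite("pics/w1z.png",c)
E
```

```text
time_s: 2.48
eef_pos: [571.7, -3.6, 259.1]
ee_rot: [-0.707, 0.708, -0.002, 0.002]
force: [-1.1, -0.3, -0.8]
grip_width: 1.003
time_s: 2.65
eef_pos: [569.0, 1.9, 259.5]
ee_rot: [0.707, -0.707, 0.0, 0.0]
force: [0.4, -0.4, -0.5]
grip_width: 1.003
drum [(array([213., 124.]), 0.93), (array([316., 202.]), 0.68)]
tower [(array([220., 205.]), 0.8), (array([212., 124.]), 0.68)]
button [(array([311., 120.]), 0.61)]
log [(array([413., 115.]), 0.84)]
pyramid [(array([315., 202.]), 0.64)]
slab [(array([236., 250.]), 0.69), (array([395., 200.]), 0.62)]
```

View pics/w1z.png

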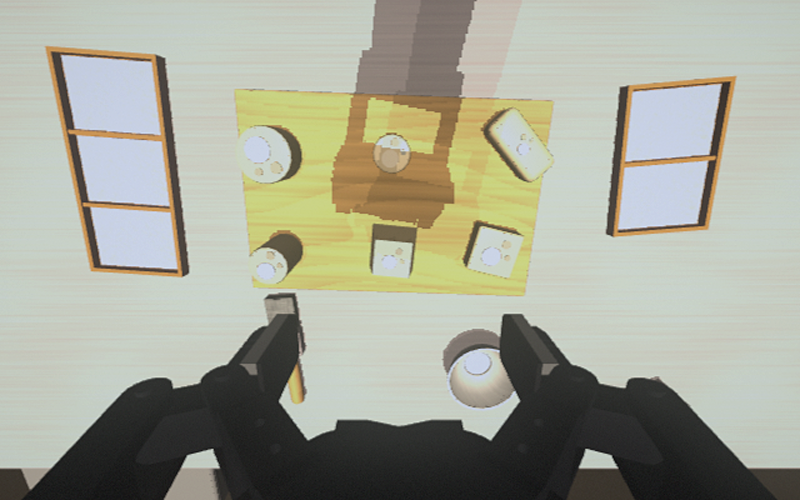

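The wrist view shows all six cheeses and both boxes. The long box is around (115,160) in the enlarged view, the short box around (670,155). I'll zoom in to measure.

```bash
python3 - <<'E'
import cv2
s=cv2.imread("pics/w1.png")
def crop(im,x0,y0,w,h,f,n):
    c=cv2.resize(im[y0:y0+h,x0:x0+w],None,fx=f,fy=f,interpolation=cv2.INTER_CUBIC)
    for i in range(0,w,10): cv2.line(c,(i*f,0),(i*f,8 if i%50 else 16),(0,0,255),1)
    for i in range(0,h,10): cv2.line(c,(0,i*f),(8 if i%50 else 16,i*f),(0,0,255),1)
    cv2.imwrite(f"pics/{n}.png",c)
crop(s,185,80,130,150,4,"v1"); crop(s,285,80,160,150,4,"v2")
crop(s,30,30,130,195,3,"v3"); crop(s,480,55,115,140,4,"v4")
E
```

```text
(no output)
```

View pics/v1.png

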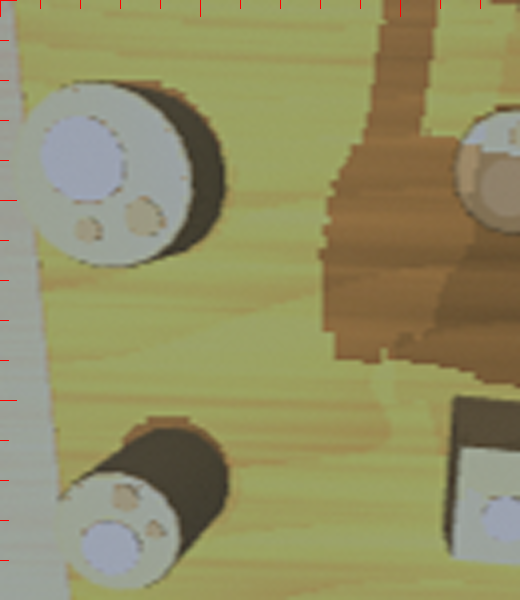

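View pics/v2.png

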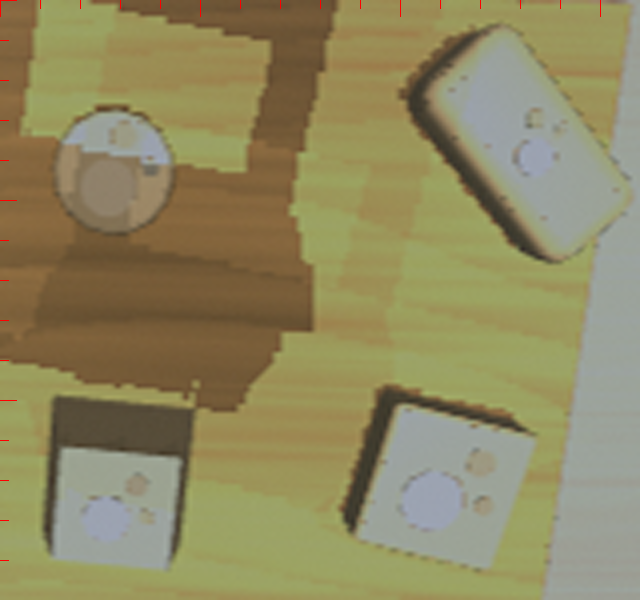

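View pics/v3.png

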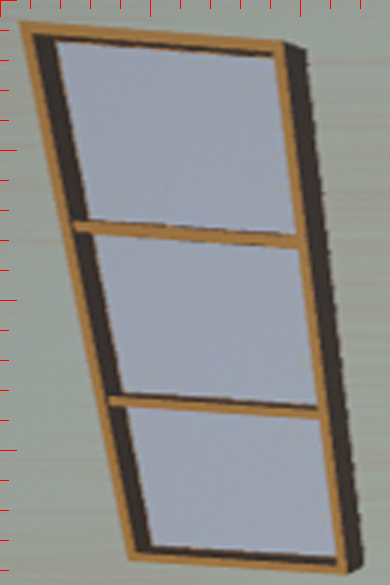

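View pics/v4.png

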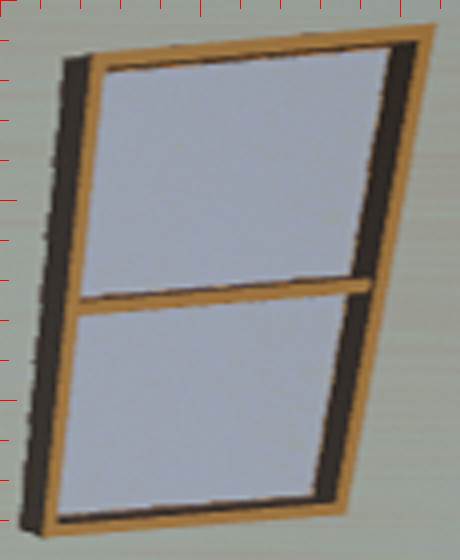

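```bash
python3 - <<'E'
from h import *
K=np.load("w1K.npy",allow_pickle=True).item()
Z={"v1":(185,80,4),"v2":(285,80,4),"v3":(30,30,3),"v4":(480,55,4)}
def bk(z,p,h): return back(K,unz(p,*Z[z]),h)
for n,z,ps,h in [("long","v3",[(20,22),(283,42),(347,573),(129,560)],16),("short","v4",[(93,55),(436,25),(344,512),(45,536)],16),
 ("pyr","v2",[(60,448),(181,459),(171,570),(53,556)],68),("slab","v2",[(397,403),(536,435),(490,570),(357,537)],46),
 ("logedge","v2",[(515,28),(628,180),(560,262),(425,92)],50),
 ("drum","v1",[(22,174),(107,82),(193,176),(110,267)],63),("tower","v1",[(58,520),(120,472),(181,530),(120,589)],84),("button","v2",[(53,172),(113,110),(173,172),(113,235)],48)]:
    P=np.array([bk(z,p,h) for p in ps]); e=np.roll(P,-1,0)-P
    print(n,P.mean(0).round(1),np.linalg.norm(e,axis=1).round(1),np.degrees(np.arctan2(e[:,1],e[:,0])).round(1),"diag",np.linalg.norm(P[2]-P[0]).round(1),np.linalg.norm(P[3]-P[1]).round(1))
print("log top ctr",bk("v2",(530,145),54))
E
```

```text
long [ 522.9 -333.4] [117.4 258.2 117.1 258.6] [ 86.1  -4.  -93.7 176. ] diag 283.3 284.2
short [510.2 322.5] [117.5 173.2 116.  173.5] [  94.6    4.4  -85.2 -175.1] diag 208.9 209.2
pyr [615.   -7.3] [42.3 41.5 42.6 40.1] [ 84.6  -4.3 -97.2 175.3] diag 59.8 57.9
slab [613.7 114.6] [53.2 54.3 53.1 52.9] [  77.   -12.7 -104.5  167.4] diag 76.2 74.7
logedge [491.3 133.1] [64.4 33.9 75.4 34.2] [  42.1  -36.2 -137.4  125.2] diag 78.7 76.4
drum [ 501.9 -140.6] [42.  38.2 42.3 39.3] [ 132.3   40.7  -46.1 -139.7] diag 56.0 58.6
tower [ 616.7 -141.8] [28.5 27.6 31.6 31.1] [ 126.5   42.   -47.  -144. ] diag 41.5 42.3
button [501.1  -8.2] [28.7 28.5 29.4 29.2] [ 134.2   45.5  -44.5 -135.9] diag 40.9 40.9
log top ctr [492.14610936 130.84990232]
```

```bash
python3 - <<'E'
from h import *
row([502,-141,110],90)
E
```

```text
t3.0 p[569.1   2.1 260. ] jaw90.1 w1.00 F[-0.6 -0.8 -0. ]
row [ -6.72  14.99 -14.3 ] [0.    0.001 0.   ] need rows 5.2
```

```bash
python3 -m inch '[-6.7,15,-14.3,0,0,0,-6.7,15,-14.3,0,0,0,-6.7,15,-14.3,0,0,0,-6.7,15,-14.3,0,0,0,-6.7,15,-14.3,0,0,0,-6.7,15,-14.3,0,0,0,-6.7,15,-14.3,0,0,0,-6.7,15,-14.3,0,0,0]'
python3 -m inch '[0,0,0,0,0,0,0,0,0,0,0,0,0,0,0,0,0,0]'
python3 - <<'E'
from h import *
row([502,-141,30],90)
E
```

```text
time_s: 3.67
eef_pos: [502.9, -141.3, 110.6]
ee_rot: [-0.707, 0.707, 0.0, 0.0]
force: [0.4, -0.6, 1.5]
grip_width: 0.997
time_s: 3.92
eef_pos: [503.1, -140.8, 110.7]
ee_rot: [-0.707, 0.707, 0.001, -0.0]
force: [-0.6, 0.1, -0.4]
grip_width: 0.997
t3.9 p[ 503.1 -140.8  110.7] jaw90.1 w1.00 F[-0.6  0.1 -0.4]
row [-0.12  8.07 -0.01] [0.001 0.002 0.002] need rows 1.9
```

Descend slowly, then close.

```bash
python3 -m inch '[-0.1,2,0,0,0,0,-0.1,4,0,0,0,0,-0.1,6,0,0,0,0,-0.1,7.2,0,0,0,0,-0.1,8,0,0,0,0,-0.1,8,0,0,0,0,-0.1,8,0,0,0,0]'
python3 -m inch '[0,0,0,0,0,0,0,0,0,0,0,0,0,0,0,0,0,0,0,0,0,0,0,0,0,0,0,0,0,0,0,0,0,0,0,0,0,0,0,0,0,0,0,0,0,0,0,0]' 1 40
python3 -m inch '[0,-1,0,0,0,0,0,-2.5,0,0,0,0,0,-4,0,0,0,0,0,-6,0,0,0,0,0,-8,0,0,0,0,0,-10,0,0,0,0,0,-10,0,0,0,0]'
python3 - <<'E'
from h import *
import cv2
row([438,-328,70],90)
cv2.imwrite("pics/g1.png",ctrl.capture("wrist")[:,:,::-1])
E
```

```text
time_s: 4.5
eef_pos: [501.7, -141.4, 30.3]
ee_rot: [-0.707, 0.707, 0.0, -0.0]
force: [-0.0, -0.7, 1.0]
grip_width: 1.003
time_s: 5.17
eef_pos: [501.3, -141.5, 29.8]
ee_rot: [0.707, -0.707, -0.0, 0.0]
force: [-0.7, -0.1, 0.3]
grip_width: 0.002
time_s: 5.75
eef_pos: [503.0, -142.3, 134.2]
ee_rot: [-0.706, 0.708, 0.002, 0.002]
force: [-0.9, -0.2, 0.1]
grip_width: 0.002
t5.8 p[ 503.  -142.3  134.2] jaw90.0 w0.00 F[-0.9 -0.2  0.1]
row [ -6.54   6.44 -18.54] [0.003 0.    0.006] need rows 5.0
```

View pics/g1.png

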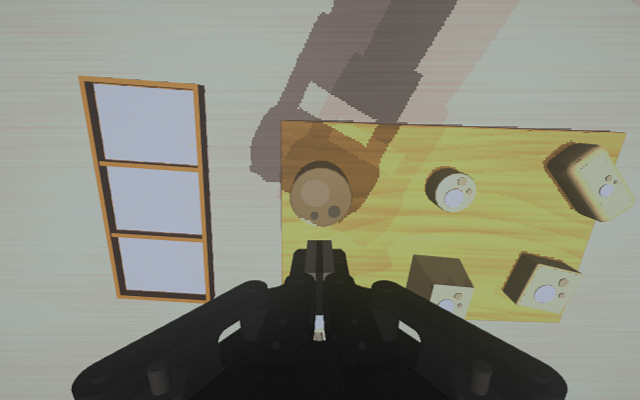

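```bash
python3 - <<'E'
from h import *
import cv2
K=ctrl.get_calibration("wrist"); im=ctrl.capture("wrist")
for t,h in [("drum",63),("button",48),("log",54),("slab",46),("pyramid",68)]:
    print(t,[(np.round(d["uv"]),round(d["score"],2),back(K,d["uv"],h).round(1)) for d in ctrl.search_frame(t,"wrist")][:2])
p,r,s=pose(); print(p, "tcp px",proj(K,[p]),"below tcp at 63",proj(K,[[p[0],p[1],63]]))
for c in ["scene","side"]: cv2.imwrite(f"pics/{c}1.png",ctrl.capture(c)[:,:,::-1])
a=cv2.imread("pics/side1.png")[100:300,250:500]; cv2.imwrite("pics/side1z.png",cv2.convertScaleAbs(cv2.resize(a,(750,600)),alpha=1.4))
a=cv2.imread("pics/scene1.png")[120:280,190:400]; cv2.imwrite("pics/scene1z.png",cv2.convertScaleAbs(cv2.resize(a,(788,600)),alpha=1.4))
E
```

```text
drum [(array([320., 195.]), 0.62, array([ 497.8, -142.8]))]
button [(array([449., 189.]), 0.78, array([495.7, -15.7]))]
log [(array([592., 180.]), 0.83, array([485.3, 116.1]))]
slab [(array([543., 284.]), 0.81, array([604.6, 104.1]))]
pyramid [(array([444., 285.]), 0.58, array([591.3, -16.8]))]
[ 500.9169648  -141.30693098  129.03025653] tcp px [[322.50729642 224.85886636]] below tcp at 63 [[321.8056706  198.59730651]]
```

View pics/side1z.png

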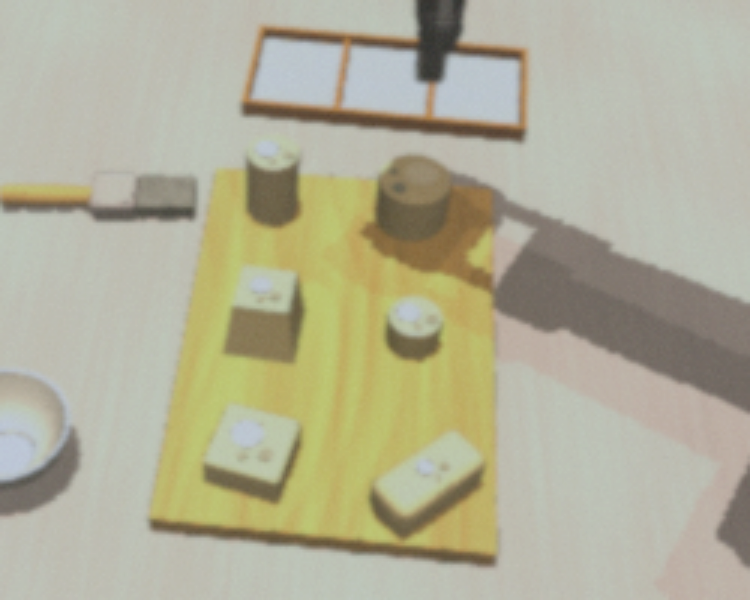

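View pics/scene1z.png

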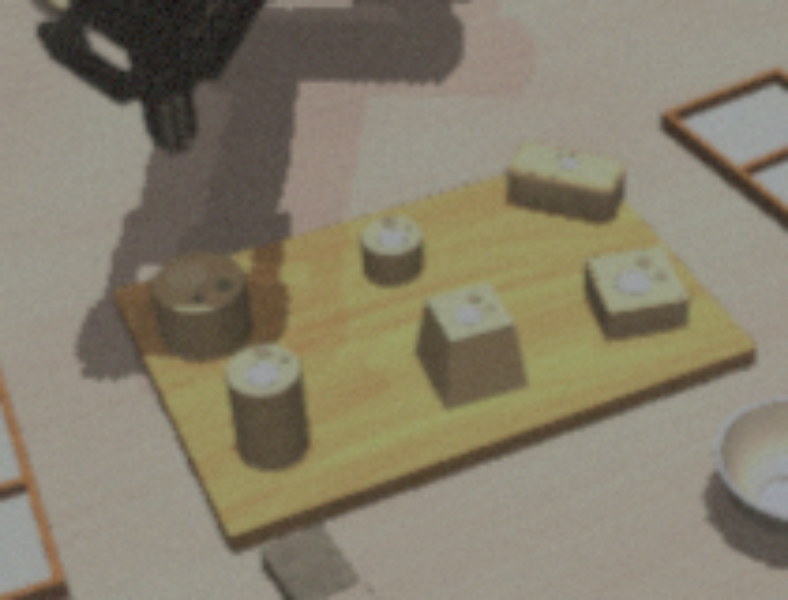

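```bash
python3 - <<'E'
from h import *
S=ctrl.get_calibration("scene");D=ctrl.get_calibration("side")
p,r,s=pose(); print(p,proj(S,[p]),proj(D,[p]))
f=lambda x: np.r_[proj(S,[x])[0]-[236.7,159.5],proj(D,[x])[0]-[393.3,126.7]]
q=least_squares(f,p); print(q.x,q.fun)
E
```

```text
[ 501.09903176 -141.38610217  129.27358239] [[238.91771248 170.92224441]] [[391.27840635 137.97822709]]
[ 500.27906197 -142.15303905  161.30504317] [-0.2034237  -0.20237292 -0.18826673  0.22593557]
```

```bash
python3 - <<'E'
import cv2
a=cv2.imread("pics/g1.png")[140:340,200:440]; cv2.imwrite("pics/g1z.png",cv2.convertScaleAbs(cv2.resize(a,(720,600),interpolation=cv2.INTER_CUBIC),alpha=1.5))
E
```

```text
(no output)
```

View pics/g1z.png

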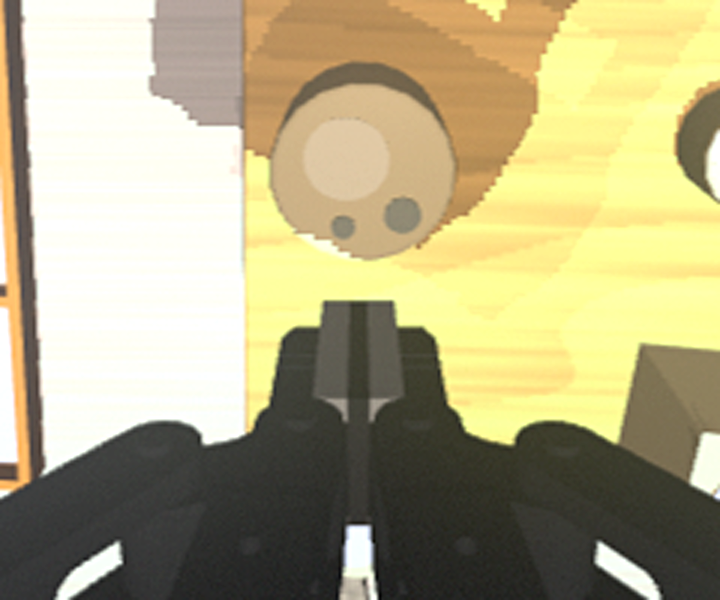

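```bash
python3 - <<'E'
from h import *
K=ctrl.get_calibration("wrist");p,r,s=pose()
for d in (0,10,20,30,32,35,40): print(d,proj(K,[p+[0,0,d]]).round(1))
for pp in (p,p+[0,0,32]): print([proj(K,[pp+[dx,0,0]]).round(1).tolist() for dx in (-11,11)])
E
```

```text
0 [[321.6 228.3]]
10 [[321.8 234. ]]
20 [[321.9 240.3]]
30 [[322.1 247.4]]
32 [[322.1 248.9]]
35 [[322.2 251.2]]
40 [[322.3 255.3]]
[[[321.7, 213.4]], [[321.6, 242.6]]]
[[[322.2, 231.7]], [[322.1, 265.5]]]
```

The fingers shut on air and the drum didn't move. Triangulated from the scene and side views, the real fingertips sit about 32 mm above the reported TCP. I'll check that with a guarded touch on bare plank between the drum and the button.

```bash
python3 -m inch '[0,2,3,0,0,0,0,4,6,0,0,0,0,6,6.8,0,0,0,0,8,6.8,0,0,0,0,10,6.8,0,0,0,0,10.8,6.8,0,0,0,0,10.8,6.8,0,0,0,0,10.8,6.8,0,0,0]'
python3 - <<'E'
from h import *
import cv2
p,r,s=pose(); print(p)
S=ctrl.get_calibration("scene");D=ctrl.get_calibration("side")
print(proj(S,[p,p+[0,0,32]]),proj(D,[p,p+[0,0,32]]))
for c,(x,y) in [("scene",(220,130)),("side",(330,120))]:
    a=ctrl.capture(c)[y:y+120,x:x+130,::-1]; cv2.imwrite(f"pics/{c}2.png",cv2.convertScaleAbs(cv2.resize(a,None,fx=5,fy=5),alpha=1.5))
E
```

```text
time_s: 6.87
eef_pos: [501.5, -73.7, 22.1]
ee_rot: [-0.707, 0.707, -0.0, 0.0]
force: [-0.3, -0.9, -0.1]
grip_width: -0.003
[501.49421915 -73.68815405  22.11654759]
[[270.5770348  197.37881366]
 [269.47909233 187.52488491]] [[386.72249041 190.46940371]
 [388.03238016 181.2737896 ]]
```

View pics/side2.png

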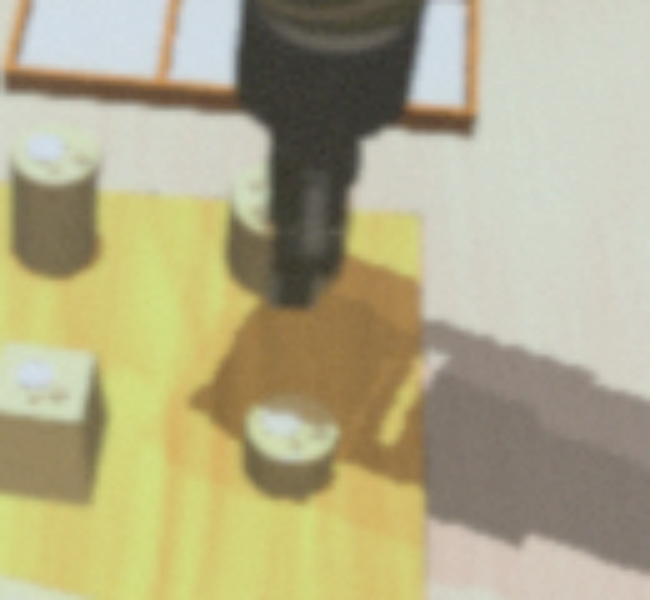

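View pics/scene2.png

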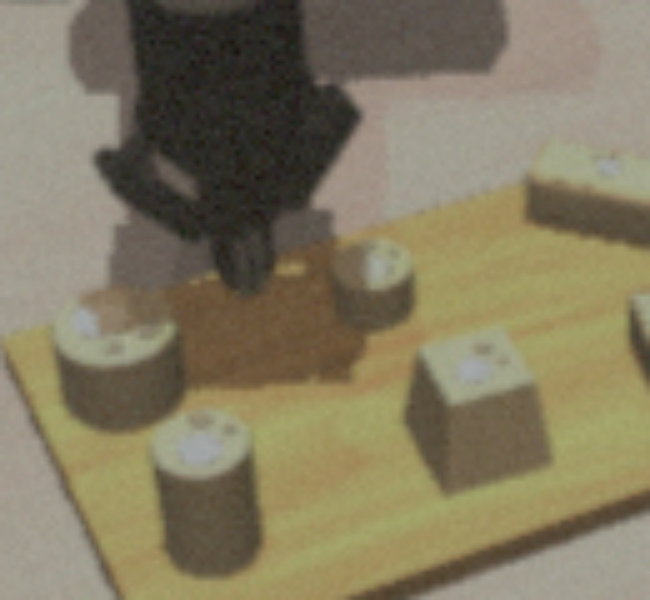

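The pictures agree: the fingertips are about 31 mm behind the reported TCP (side view tip at (388,181), as predicted for 32 mm). So I'll command reported heights 31 mm lower. Next I re-grasp the drum.

```bash
python3 -m inch '[0,-3,0,0,0,0,0,-5,-2,0,0,0,0,-6,-5,0,0,0,0,-6,-6.73,0,0,0,0,-6,-6.73,0,0,0,0,-6,-6.73,0,0,0,0,-6,-6.73,0,0,0,0,-6,-6.73,0,0,0]' -1
python3 - <<'E'
from h import *
row([502,-141,-5],90)
E
```

```text
time_s: 7.63
eef_pos: [501.2, -139.9, 81.8]
ee_rot: [0.707, -0.707, -0.0, 0.0]
force: [0.1, -0.7, -0.2]
grip_width: 0.998
t7.6 p[ 501.2 -139.9   81.8] jaw90.1 w1.00 F[ 0.1 -0.7 -0.2]
row [ 0.08  8.68 -0.12] [-0.     0.001 -0.   ] need rows 2.1
```

```bash
python3 -m inch '[0.1,2,-0.1,0,0,0,0.1,4,-0.1,0,0,0,0.1,6,-0.1,0,0,0,0.1,7.5,-0.1,0,0,0,0.1,8.3,-0.1,0,0,0,0.1,8.7,-0.1,0,0,0,0.1,8.7,-0.1,0,0,0,0.1,8.7,-0.1,0,0,0]'
python3 -m inch '[0,0,0,0,0,0,0,0,0,0,0,0,0,0,0,0,0,0,0,0,0,0,0,0,0,0,0,0,0,0,0,0,0,0,0,0,0,0,0,0,0,0,0,0,0,0,0,0]' 1 40
python3 -m inch '[0,-0.5,0,0,0,0,0,-1.5,0,0,0,0,0,-3,0,0,0,0,0,-5,0,0,0,0,0,-7,0,0,0,0,0,-9,0,0,0,0,0,-10,0,0,0,0]'
python3 - <<'E'
from h import *
import cv2
row([438,-328,50],90)
cv2.imwrite("pics/g2.png",ctrl.capture("wrist")[:,:,::-1])
E
```

```text
time_s: 8.3
eef_pos: [502.8, -141.8, -4.6]
ee_rot: [-0.707, 0.707, 0.001, 0.0]
force: [0.0, -0.2, 0.6]
grip_width: 0.998
time_s: 8.97
eef_pos: [502.7, -141.9, -4.2]
ee_rot: [-0.707, 0.707, 0.001, 0.0]
force: [-1.0, 0.9, 5.8]
grip_width: 0.692
time_s: 9.55
eef_pos: [503.2, -142.2, 97.8]
ee_rot: [-0.706, 0.708, 0.001, 0.001]
force: [1.0, 0.1, -1.0]
grip_width: 0.69
t9.6 p[ 503.2 -142.2   97.8] jaw90.0 w0.69 F[ 1.   0.1 -1. ]
row [ -6.54   4.8  -18.56] [0.002 0.    0.003] need rows 4.9
```

View pics/g2.png

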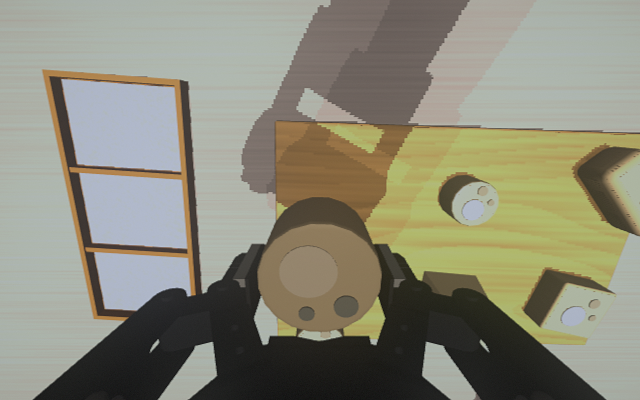

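```bash
python3 -m inch '[-0.9,0,-2.6,0,0,0,-1.8,0,-5.2,0,0,0,-2.7,0,-7.8,0,0,0,-3.6,0,-10.4,0,0,0,-4.6,0.5,-13,0,0,0,-5.5,1.5,-15.6,0,0,0,-6.2,2.5,-17.6,0,0,0,-6.5,3.5,-18.6,0,0,0]'
python3 -m inch '[0,0,0,0,0,0,0,0,0,0,0,0,0,0,0,0,0,0]'
python3 - <<'E'
from h import *
row([438,-328,-16],90)
E
```

```text
time_s: 10.27
eef_pos: [436.2, -329.8, 58.7]
ee_rot: [0.707, -0.707, 0.001, -0.0]
force: [0.1, 0.5, -1.6]
grip_width: 0.69
time_s: 10.52
eef_pos: [437.8, -326.8, 59.9]
ee_rot: [0.707, -0.707, -0.0, 0.0]
force: [0.7, 0.1, -1.8]
grip_width: 0.688
t10.5 p[ 437.8 -326.8   59.9] jaw90.1 w0.69 F[ 0.7  0.1 -1.8]
row [ 0.02  7.59 -0.12] [-0.     0.001  0.   ] need rows 1.8
```

Lower gently to just above the box floor, then inch down to contact.

```bash
python3 -m inch '[0,1.5,-0.1,0,0,0,0,3,-0.1,0,0,0,0,4.5,-0.1,0,0,0,0,5.7,-0.1,0,0,0,0,6.5,-0.1,0,0,0,0,7,-0.1,0,0,0,0,7.3,-0.1,0,0,0,0,7.4,-0.1,0,0,0]'
python3 -m inch '[0,0.1,0,0,0,0,0,0.2,0,0,0,0,0,0.2,0,0,0,0]'
python3 -m inch '[0,0.1,0,0,0,0,0,0.1,0,0,0,0]'
```

```text
time_s: 11.18
eef_pos: [437.6, -328.6, -14.1]
ee_rot: [-0.707, 0.707, 0.0, -0.0]
force: [0.5, -0.9, -2.0]
grip_width: 0.688
time_s: 11.43
eef_pos: [437.5, -328.9, -16.0]
ee_rot: [-0.707, 0.707, 0.0, 0.0]
force: [-0.2, -0.3, -2.4]
grip_width: 0.688
time_s: 11.6
eef_pos: [437.4, -328.9, -17.1]
ee_rot: [-0.707, 0.707, 0.0, 0.0]
force: [0.2, 0.0, -0.9]
grip_width: 0.688
```

```bash
python3 - <<'E'
from h import *
import cv2
row([438,-328,-17],90)
a=ctrl.capture("side")[90:190,320:450,::-1]; cv2.imwrite("pics/p1.png",cv2.convertScaleAbs(cv2.resize(a,None,fx=5,fy=5,interpolation=cv2.INTER_CUBIC),alpha=1.5))
E
```

```text
t11.6 p[ 437.4 -328.9  -17.1] jaw90.0 w0.69 F[ 0.2  0.  -0.9]
row [ 0.06 -0.01  0.09] [0. 0. 0.] need rows 0.0
```

View pics/p1.png

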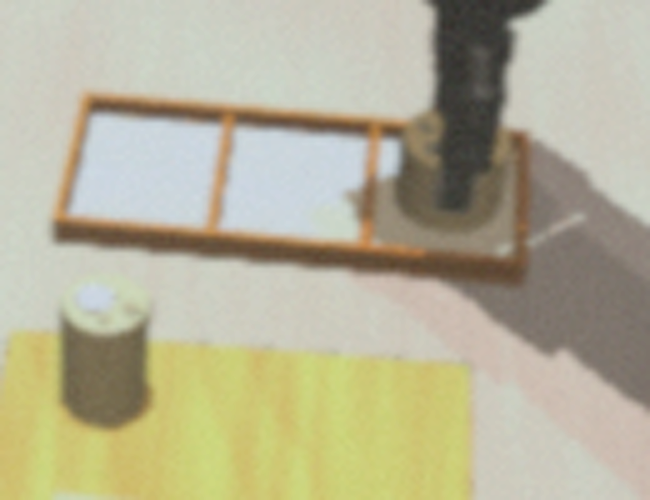

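```bash
python3 -m inch '[0,0.07,0,0,0,0,0,0.07,0,0,0,0]'
python3 -m inch '[0,0,0,0,0,0,0,0,0,0,0,0,0,0,0,0,0,0,0,0,0,0,0,0]' -0.75
python3 -m inch '[0,-1,0,0,0,0,0,-3,0,0,0,0,0,-6,0,0,0,0,0,-9,0,0,0,0,0,-12,0,0,0,0,0,-12,0,0,0,0]' -1
python3 - <<'E'
from h import *
row([501,-8,60],90)
E
```

```text
time_s: 11.82
eef_pos: [437.4, -328.9, -17.2]
ee_rot: [-0.707, 0.707, 0.0, -0.0]
force: [-2.7, 2.3, 6.6]
grip_width: 0.691
time_s: 12.15
eef_pos: [437.4, -328.8, -18.0]
ee_rot: [-0.707, 0.707, 0.0, -0.0]
force: [-0.5, 0.3, 0.6]
grip_width: 0.872
time_s: 12.65
eef_pos: [439.3, -330.9, 108.6]
ee_rot: [-0.704, 0.71, 0.003, 0.002]
force: [0.1, -0.4, 1.6]
grip_width: 0.999
t12.7 p[ 439.3 -330.9  108.6] jaw90.0 w1.00 F[ 0.1 -0.4  1.6]
row [ 6.15  4.64 32.33] [0.008 0.    0.007] need rows 8.0
```

```bash
python3 -m inch '[0.8,0,4.1,0,0,0,1.6,0,8.2,0,0,0,2.4,0,12.3,0,0,0,3.2,0.5,16.4,0,0,0,4,1.5,20.4,0,0,0,4.8,2.5,24.4,0,0,0,5.5,3.5,28.4,0,0,0,6.1,4,32.2,0,0,0]'
python3 -m inch '[0,0,0,0,0,0,0,0,0,0,0,0,0,0,0,0,0,0]'
python3 - <<'E'
from h import *
import cv2
row([501,-8,-7],90)
K=ctrl.get_calibration("wrist"); im=ctrl.capture("wrist");cv2.imwrite("pics/g3.png",im[:,:,::-1]); print([(d["uv"],back(K,d["uv"],48)) for d in ctrl.search_frame("button","wrist")][:2])
E
```

```text
time_s: 13.32
eef_pos: [497.9, -4.7, 61.5]
ee_rot: [0.707, -0.707, 0.0, 0.0]
force: [0.5, -0.2, -0.4]
grip_width: 1.001
time_s: 13.57
eef_pos: [498.4, -7.2, 62.4]
ee_rot: [-0.707, 0.707, 0.0, -0.0]
force: [-0.5, -0.1, 0.1]
grip_width: 0.999
t13.6 p[498.4  -7.2  62.4] jaw90.0 w1.00 F[-0.5 -0.1  0.1]
row [ 0.26  6.94 -0.08] [0.    0.001 0.   ] need rows 1.7
[([319.6, 215.8], array([494.33189639,  -8.5682075 ]))]
```

View pics/g3.png

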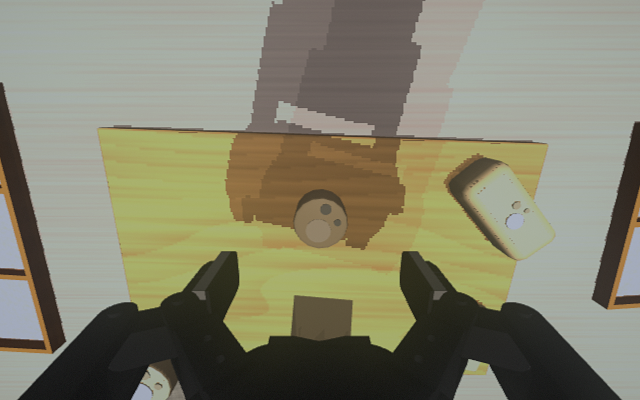

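```bash
python3 -m inch '[0.2,1.5,-0.1,0,0,0,0.2,3,-0.1,0,0,0,0.2,4.5,-0.1,0,0,0,0.2,5.7,-0.1,0,0,0,0.2,6.5,-0.1,0,0,0,0.2,6.9,-0.1,0,0,0,0.2,6.9,-0.1,0,0,0,0.2,6.9,-0.1,0,0,0]'
python3 -m inch '[0,0,0,0,0,0,0,0,0,0,0,0,0,0,0,0,0,0,0,0,0,0,0,0,0,0,0,0,0,0,0,0,0,0,0,0,0,0,0,0,0,0,0,0,0,0,0,0]' 1 30
python3 -m inch '[0,-0.5,0,0,0,0,0,-1.5,0,0,0,0,0,-3,0,0,0,0,0,-5,0,0,0,0,0,-7,0,0,0,0,0,-9,0,0,0,0,0,-11,0,0,0,0,0,-11,0,0,0,0]'
python3 - <<'E'
from h import *
import cv2
row([608,-339,90],90)
K=ctrl.get_calibration("wrist"); im=ctrl.capture("wrist");cv2.imwrite("pics/g4.png",im[:,:,::-1])
E
```

```text
time_s: 14.33
eef_pos: [500.6, -8.2, -6.5]
ee_rot: [-0.707, 0.707, 0.0, 0.0]
force: [-0.5, -0.5, -0.6]
grip_width: 1.0
time_s: 15.0
eef_pos: [500.5, -7.8, -6.4]
ee_rot: [-0.707, 0.707, 0.0, 0.0]
force: [-1.5, 0.1, 5.8]
grip_width: 0.479
time_s: 15.67
eef_pos: [502.2, -8.2, 107.3]
ee_rot: [-0.706, 0.708, 0.003, 0.002]
force: [0.3, -0.2, 1.1]
grip_width: 0.477
t15.7 p[502.2  -8.2 107.3] jaw90.0 w0.48 F[ 0.3 -0.2  1.1]
row [ 10.55   1.86 -33.08] [0.002 0.    0.007] need rows 8.3
```

View pics/g4.png

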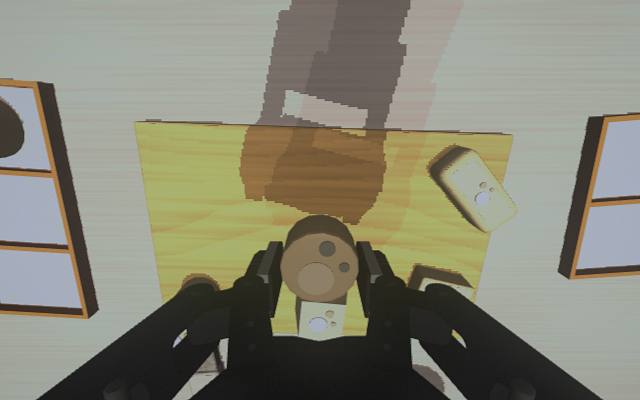

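```bash
python3 -m inch '[1.3,0,-4,0,0,0,2.6,0,-8,0,0,0,3.9,0,-12,0,0,0,5.2,0,-16,0,0,0,6.5,0,-20,0,0,0,7.8,0,-24,0,0,0,9.1,1,-28,0,0,0,10.1,2,-31.5,0,0,0]'
python3 -m inch '[0.3,0.5,-1,0,0,0,0.4,1,-1.5,0,0,0,0.4,2,-1.6,0,0,0,0.4,3,-1.6,0,0,0,0.4,3,-1.6,0,0,0,0.4,3,-1.6,0,0,0]'
python3 - <<'E'
from h import *
row([608,-339,-17],90)
E
```

```text
time_s: 16.38
eef_pos: [601.5, -324.7, 82.3]
ee_rot: [0.707, -0.707, -0.0, -0.0]
force: [0.2, -0.7, -0.1]
grip_width: 0.48
time_s: 16.88
eef_pos: [605.2, -337.3, 52.6]
ee_rot: [0.707, -0.707, -0.0, 0.001]
force: [0.6, 0.1, -0.2]
grip_width: 0.479
t16.9 p[ 605.2 -337.3   52.6] jaw90.1 w0.48 F[ 0.6  0.1 -0.2]
row [ 0.29  6.96 -0.18] [-0.001  0.002 -0.001] need rows 1.7
```

```bash
python3 -m inch '[0.2,1.5,-0.2,0,0,0,0.2,3,-0.2,0,0,0,0.2,4.3,-0.2,0,0,0,0.2,5.3,-0.2,0,0,0,0.2,6,-0.2,0,0,0,0.2,6.5,-0.2,0,0,0,0.2,6.8,-0.2,0,0,0,0.2,6.9,-0.2,0,0,0]'
python3 -m inch '[0,0.1,0,0,0,0,0,0.15,0,0,0,0,0,0.15,0,0,0,0]'
python3 -m inch '[0,0.1,0,0,0,0,0,0.1,0,0,0,0]'
python3 - <<'E'
from h import *
import cv2
row([608,-339,-19],90)
a=ctrl.capture("side")[90:190,320:450,::-1]; cv2.imwrite("pics/p2.png",cv2.convertScaleAbs(cv2.resize(a,None,fx=5,fy=5,interpolation=cv2.INTER_CUBIC),alpha=1.5))
E
```

```text
time_s: 17.55
eef_pos: [607.4, -340.8, -16.1]
ee_rot: [-0.707, 0.707, 0.0, -0.0]
force: [-0.3, 1.1, -0.4]
grip_width: 0.478
time_s: 17.8
eef_pos: [607.5, -340.9, -17.1]
ee_rot: [-0.707, 0.707, 0.0, 0.0]
force: [-1.1, 0.1, -0.4]
grip_width: 0.474
time_s: 17.97
eef_pos: [607.3, -340.8, -18.4]
ee_rot: [-0.707, 0.707, 0.0, -0.0]
force: [0.4, -0.4, -0.3]
grip_width: 0.477
t18.0 p[ 607.3 -340.8  -18.4] jaw90.0 w0.48 F[ 0.4 -0.4 -0.3]
row [0.07 0.06 0.18] [0. 0. 0.] need rows 0.0
```

View pics/p2.png

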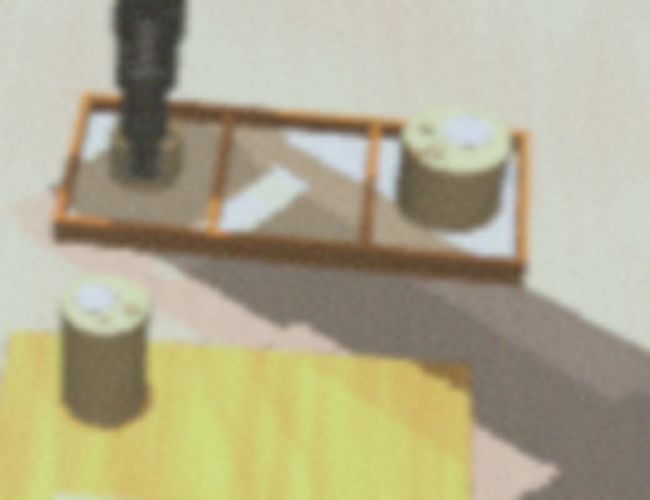

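```bash
python3 -m inch '[0,0.07,0.15,0,0,0,0,0.13,0.15,0,0,0,0,0.13,0.15,0,0,0]'
python3 -m inch '[0,0.07,0,0,0,0,0,0.07,0,0,0,0]'
python3 -m inch '[0,0,0,0,0,0,0,0,0,0,0,0,0,0,0,0,0,0,0,0,0,0,0,0]' -0.4
python3 -m inch '[0,-1,0,0,0,0,0,-3,0,0,0,0,0,-6,0,0,0,0,0,-9,0,0,0,0,0,-12,0,0,0,0,0,-12,0,0,0,0]' -1
python3 - <<'E'
from h import *
row([492,132,70],132.3)
E
```

```text
time_s: 18.27
eef_pos: [607.4, -339.1, -19.3]
ee_rot: [0.707, -0.707, -0.0, 0.0]
force: [-2.4, 1.8, 4.8]
grip_width: 0.477
time_s: 18.43
eef_pos: [607.4, -339.1, -19.3]
ee_rot: [-0.707, 0.707, 0.0, -0.0]
force: [-3.5, 3.2, 8.9]
grip_width: 0.471
time_s: 18.77
eef_pos: [607.3, -339.2, -20.8]
ee_rot: [0.707, -0.707, 0.0, 0.0]
force: [0.4, -0.7, -0.5]
grip_width: 0.697
time_s: 19.27
eef_pos: [609.6, -341.0, 107.6]
ee_rot: [-0.705, 0.71, 0.003, 0.003]
force: [-0.1, -0.3, 0.5]
grip_width: 0.999
t19.3 p[ 609.6 -341.   107.6] jaw90.0 w1.00 F[-0.1 -0.3  0.5]
row [-11.78   3.31  47.33] [ 0.01  -0.738  0.006] need rows 11.7
```

```bash
python3 -m inch '[-11.8,2,47.3,0,2.4,0,-11.8,2,47.3,0,2.4,0,-11.8,2,47.3,0,2.4,0,-11.8,2,47.3,0,2.4,0,-11.8,2,47.3,0,2.4,0,-11.8,2,47.3,0,2.4,0,-11.8,2,47.3,0,2.4,0,-11.8,2,47.3,0,2.4,0]'
python3 - <<'E'
from h import *
row([492,132,70],-47.7)
E
```

```text
time_s: 19.93
eef_pos: [527.0, -18.0, 86.7]
ee_rot: [0.622, -0.621, 0.337, -0.338]
force: [0.6, 1.1, -0.0]
grip_width: 0.997
t19.9 p[527.  -18.   86.7] jaw33.0 w1.00 F[ 0.6  1.1 -0. ]
row [-14.49   1.66   5.24] [-1.000e-03  1.409e+00  0.000e+00] need rows 11.3
```

```bash
python3 -m inch '[-14.5,1.6,5.2,0,1.41,0,-14.5,1.6,5.2,0,1.41,0,-14.5,1.6,5.2,0,1.41,0,-14.5,1.6,5.2,0,1.41,0,-14.5,1.6,5.2,0,1.41,0,-14.5,1.6,5.2,0,1.41,0,-14.5,1.6,5.2,0,1.41,0,-14.5,1.6,5.2,0,1.41,0]'
python3 - <<'E'
from h import *
row([492,132,60],-47.7)
E
```

```text
time_s: 20.6
eef_pos: [491.5, 130.2, 70.6]
ee_rot: [-0.398, 0.397, -0.585, 0.585]
force: [0.2, 0.5, -0.2]
grip_width: 1.004
t20.6 p[491.5 130.2  70.6] jaw-21.6 w1.00 F[ 0.2  0.5 -0.2]
row [-0.19  1.06 -0.02] [-0.001  0.455 -0.   ] need rows 3.6
```

```bash
python3 -m inch '[-0.1,0.5,0,0,0.455,0,-0.1,1,0,0,0.455,0,-0.1,1,0,0,0.455,0,-0.1,1,0,0,0.455,0,-0.1,1,0,0,0.455,0,-0.1,1,0,0,0.455,0]'
python3 - <<'E'
from h import *
import cv2
row([492,132,-7],-47.7)
K=ctrl.get_calibration("wrist"); im=ctrl.capture("wrist");cv2.imwrite("pics/g5.png",im[:,:,::-1])
p,r,s=pose(); print(p,proj(K,[[492,132,54],[p[0],p[1],54]]))
E
```

```text
time_s: 21.1
eef_pos: [491.9, 130.8, 60.5]
ee_rot: [-0.258, 0.258, -0.658, 0.658]
force: [-0.1, -0.6, -0.3]
grip_width: 1.003
t21.1 p[491.9 130.8  60.5] jaw-47.2 w1.00 F[-0.1 -0.6 -0.3]
row [-0.08  6.75 -0.09] [-0.001  0.009 -0.001] need rows 1.6
[491.88730805 130.82096905  60.40066698] [[315.2396591  224.00045526]
 [316.33435974 225.14057363]]
```

View pics/g5.png

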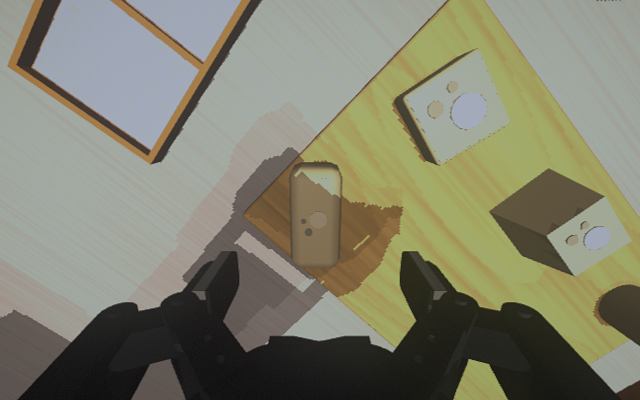

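```bash
python3 - <<'E'
from h import *
import cv2
K=ctrl.get_calibration("wrist");p,r,s=pose()
for z in (44,50,54):
    a=back(K,(316,168),z);b=back(K,(316,267),z); c=back(K,(291,217),z); d=back(K,(342,217),z)
    print(z,a,b,(a+b)/2,np.linalg.norm(a-b),np.linalg.norm(c-d),(c+d)/2)
a=cv2.imread("pics/g5.png")[140:290,250:400]; cv2.imwrite("pics/g5z.png",cv2.convertScaleAbs(cv2.resize(a,None,fx=4,fy=4,interpolation=cv2.INTER_CUBIC),alpha=1.4))
E
```

```text
44 [521.00043544 158.09627438] [462.29774967 104.08781118] [491.64909256 131.09204278] 79.7679096775734 38.51887505536641 [493.8338457  132.58701208]
50 [521.80306015 158.75584731] [464.89496688 106.39847011] [493.34901352 132.57715871] 77.32933484293427 37.34131932213606 [495.46697684 134.0264255 ]
54 [522.33814329 159.1955626 ] [466.62644502 107.93890941] [494.48229415 133.56723601] 75.70361828650813 36.55628216664918 [496.55573094 134.98603444]
```

View pics/g5z.png

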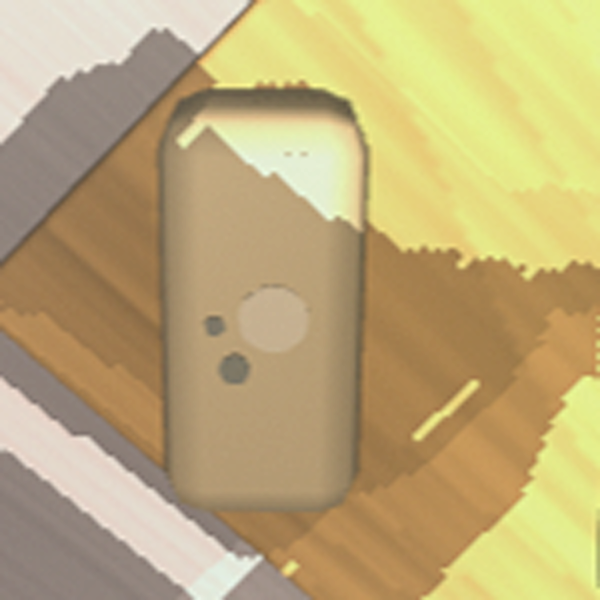

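```bash
python3 -m inch '[-0.1,1.5,-0.05,0,0.008,0,-0.1,3,-0.05,0,0.008,0,-0.1,4.5,-0.05,0,0.008,0,-0.1,5.7,-0.05,0,0.008,0,-0.1,6.4,-0.05,0,0.008,0,-0.1,6.7,-0.05,0,0.008,0,-0.1,6.7,-0.05,0,0.008,0,-0.1,6.7,-0.05,0,0.008,0]'
python3 -m inch '[0,0,0,0,0,0,0,0,0,0,0,0,0,0,0,0,0,0,0,0,0,0,0,0,0,0,0,0,0,0,0,0,0,0,0,0,0,0,0,0,0,0,0,0,0,0,0,0]' 1 40
python3 -m inch '[0,-0.5,0,0,0,0,0,-1.5,0,0,0,0,0,-3,0,0,0,0,0,-5,0,0,0,0,0,-7,0,0,0,0,0,-9,0,0,0,0,0,-11,0,0,0,0,0,-13,0,0,0,0]'
python3 - <<'E'
from h import *
import cv2
row([523,-333.4,120],-3.9)
K=ctrl.get_calibration("wrist"); im=ctrl.capture("wrist");cv2.imwrite("pics/g6.png",im[:,:,::-1])
E
```

```text
time_s: 21.82
eef_pos: [492.5, 131.9, -6.4]
ee_rot: [-0.255, 0.254, -0.66, 0.66]
force: [-0.7, 0.3, 0.3]
grip_width: 1.004
time_s: 22.48
eef_pos: [492.4, 131.9, -6.5]
ee_rot: [-0.255, 0.254, -0.66, 0.66]
force: [-1.8, -0.1, 5.8]
grip_width: 0.432
time_s: 23.15
eef_pos: [491.9, 131.8, 124.7]
ee_rot: [-0.255, 0.254, -0.66, 0.66]
force: [0.0, 0.4, -0.4]
grip_width: 0.436
t23.1 p[491.9 131.8 124.7] jaw-47.8 w0.44 F[ 0.   0.4 -0.4]
row [28.93  0.48 36.56] [-0.    -0.766 -0.   ] need rows 11.2
```

View pics/g6.png

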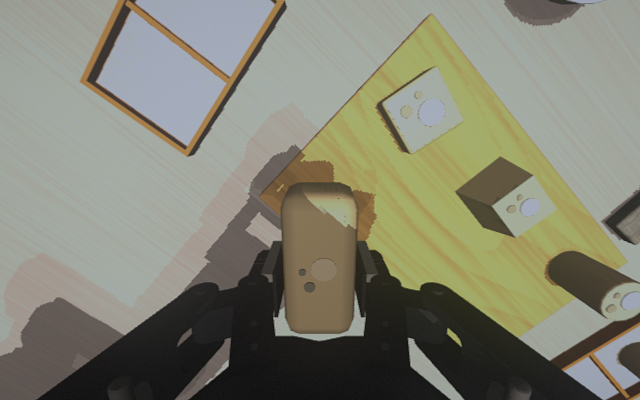

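```bash
python3 -m inch '[1.6,0,2,0,-0.05,0,4,0,5,0,-0.12,0,6.4,0,8,0,-0.19,0,8.8,0,11,0,-0.26,0,11.2,0,14,0,-0.33,0,13.6,0,17,0,-0.4,0,16,0,20,0,-0.47,0,18.4,0,23,0,-0.54,0]'
python3 - <<'E'
from h import *
row([523,-333.4,90],-3.9)
E
```

```text
time_s: 23.87
eef_pos: [509.8, -164.0, 123.2]
ee_rot: [0.422, -0.422, 0.567, -0.567]
force: [-0.3, 0.0, -1.2]
grip_width: 0.437
t23.9 p[ 509.8 -164.   123.2] jaw-16.7 w0.44 F[-0.3  0.  -1.2]
row [15.85  3.32  6.13] [ 0.    -0.223 -0.   ] need rows 4.2
```

```bash
python3 -m inch '[2.6,0,1,0,-0.06,0,5.2,0,2,0,-0.1,0,7.8,0,3,0,-0.14,0,10.4,0.8,4,0,-0.18,0,13,1.6,5,0,-0.223,0,15,2.5,5.8,0,-0.223,0,15.8,3.3,6.1,0,-0.223,0,15.8,3.3,6.1,0,-0.223,0]'
python3 -m inch '[0,0,0,0,0,0,0,0,0,0,0,0,0,0,0,0,0,0]'
python3 - <<'E'
from h import *
row([523,-333.4,-17],-3.9)
E
```

```text
time_s: 24.53
eef_pos: [521.7, -331.7, 88.0]
ee_rot: [0.481, -0.481, 0.519, -0.517]
force: [-0.8, 0.8, -1.4]
grip_width: 0.433
time_s: 24.78
eef_pos: [523.2, -329.9, 90.9]
ee_rot: [-0.482, 0.482, -0.517, 0.518]
force: [0.6, -1.0, -1.2]
grip_width: 0.437
t24.8 p[ 523.2 -329.9   90.9] jaw-4.0 w0.44 F[ 0.6 -1.  -1.2]
row [ 0.34 10.79 -0.  ] [-0.001 -0.002  0.   ] need rows 2.6
```

```bash
python3 -m inch '[0.2,2,0,0,0,0,0.2,4,0,0,0,0,0.2,6,0,0,0,0,0.2,7.8,0,0,0,0,0.2,9.2,0,0,0,0,0.2,10.2,0,0,0,0,0.2,10.6,0,0,0,0,0.2,10.7,0,0,0,0]'
python3 -m inch '[0,0.1,0,0,0,0,0,0.15,0,0,0,0,0,0.15,0,0,0,0]'
python3 - <<'E'
from h import *
import cv2
row([523,-333.4,-19],-3.9)
a=ctrl.capture("side")[90:190,320:450,::-1]; cv2.imwrite("pics/p3.png",cv2.convertScaleAbs(cv2.resize(a,None,fx=5,fy=5,interpolation=cv2.INTER_CUBIC),alpha=1.5))
E
```

```text
time_s: 25.45
eef_pos: [522.7, -332.6, -17.0]
ee_rot: [0.482, -0.482, 0.518, -0.517]
force: [0.4, 0.4, -1.6]
grip_width: 0.439
time_s: 25.7
eef_pos: [522.9, -333.3, -17.7]
ee_rot: [-0.482, 0.482, -0.517, 0.518]
force: [0.7, 0.8, -1.1]
grip_width: 0.433
t25.7 p[ 522.9 -333.3  -17.7] jaw-4.1 w0.43 F[ 0.7  0.8 -1.1]
row [0.01 0.13 0.01] [-0.001 -0.003  0.001] need rows 0.0
```

View pics/p3.png

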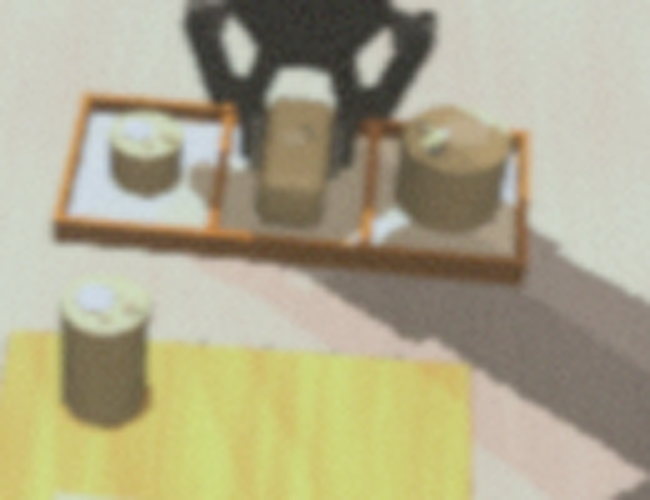

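```bash
python3 -m inch '[0,0.07,0,0,0,0,0,0.13,0,0,0,0,0,0.13,0,0,0,0]'
python3 -m inch '[0,0.07,0,0,0,0,0,0.1,0,0,0,0]'
python3 -m inch '[0,0,0,0,0,0,0,0,0,0,0,0,0,0,0,0,0,0,0,0,0,0,0,0]' -0.06
python3 -m inch '[0,-0.7,0,0,0,0,0,-1.5,0,0,0,0,0,-3,0,0,0,0,0,-6,0,0,0,0,0,-9,0,0,0,0,0,-12,0,0,0,0,0,-12,0,0,0,0]'
python3 - <<'E'
from h import *
import cv2
row([617,-142,70],90)
K=ctrl.get_calibration("wrist"); im=ctrl.capture("wrist");cv2.imwrite("pics/g7.png",im[:,:,::-1])
E
```

```text
time_s: 26.0
eef_pos: [522.7, -333.2, -19.5]
ee_rot: [-0.482, 0.482, -0.517, 0.518]
force: [-0.6, 1.0, 0.5]
grip_width: 0.433
time_s: 26.17
eef_pos: [522.8, -333.2, -19.5]
ee_rot: [-0.482, 0.482, -0.517, 0.518]
force: [-3.8, 3.5, 12.8]
grip_width: 0.431
time_s: 26.5
eef_pos: [522.6, -333.0, -20.8]
ee_rot: [0.482, -0.482, 0.518, -0.518]
force: [-0.6, 0.1, -0.0]
grip_width: 0.536
time_s: 27.08
eef_pos: [524.9, -335.0, 106.7]
ee_rot: [-0.482, 0.482, -0.513, 0.522]
force: [1.2, -0.3, 0.5]
grip_width: 0.526
t27.1 p[ 524.9 -335.   106.7] jaw-4.1 w0.53 F[ 1.2 -0.3  0.5]
row [-19.94   3.59   7.78] [-1.300e-02  1.499e+00 -1.000e-03] need rows 12.0
```

View pics/g7.png

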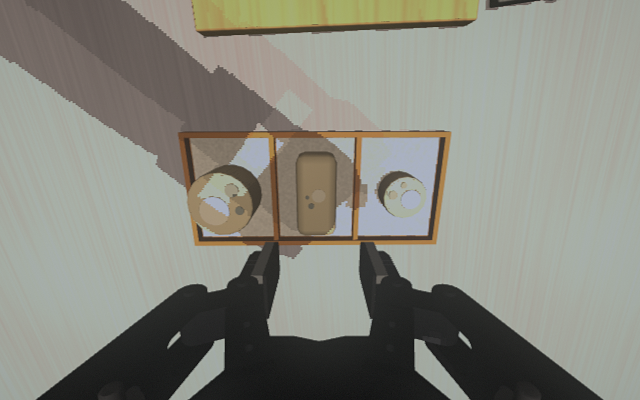

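Log, drum and button sit centred in their compartments. Next the tower.

```bash
python3 -m inch '[-19.9,2,7.8,0,1.5,0,-19.9,2,7.8,0,1.5,0,-19.9,2,7.8,0,1.5,0,-19.9,2,7.8,0,1.5,0,-19.9,2,7.8,0,1.5,0,-19.9,2,7.8,0,1.5,0,-19.9,2,7.8,0,1.5,0,-19.9,2,7.8,0,1.5,0]' -1
python3 - <<'E'
from h import *
row([617,-142,80],90)
E
```

```text
time_s: 27.8
eef_pos: [614.5, -138.4, 78.3]
ee_rot: [0.183, -0.184, 0.683, -0.683]
force: [0.5, -1.2, -0.1]
grip_width: 1.004
t27.8 p[ 614.5 -138.4   78.3] jaw-59.9 w1.00 F[ 0.5 -1.2 -0.1]
row [-0.04 -0.17  0.43] [0.001 0.525 0.001] need rows 4.2
```

```bash
python3 -m inch '[0,0,0.4,0,0.525,0,0,0,0.4,0,0.525,0,0,0,0.4,0,0.525,0,0,0,0.4,0,0.525,0,0,0,0.4,0,0.525,0,0,0,0.4,0,0.525,0,0,0,0.4,0,0.525,0]'
python3 - <<'E'
from h import *
import cv2
row([617,-142,-1],90)
K=ctrl.get_calibration("wrist"); im=ctrl.capture("wrist");cv2.imwrite("pics/g8.png",im[:,:,::-1])
p,r,s=pose(); print(p,proj(K,[[617,-142,84],[p[0],p[1],84]]))
E
```

```text
time_s: 28.38
eef_pos: [616.5, -143.5, 78.9]
ee_rot: [0.002, -0.003, 0.707, -0.707]
force: [0.8, -0.7, 0.2]
grip_width: 1.002
t28.4 p[ 616.5 -143.5   78.9] jaw-89.6 w1.00 F[ 0.8 -0.7  0.2]
row [-0.06  7.99 -0.15] [0.    0.007 0.001] need rows 1.9
[ 616.49631918 -143.53104422   79.04717099] [[314.17320128 232.54011901]
 [316.40676611 233.23402324]]
```

View pics/g8.png

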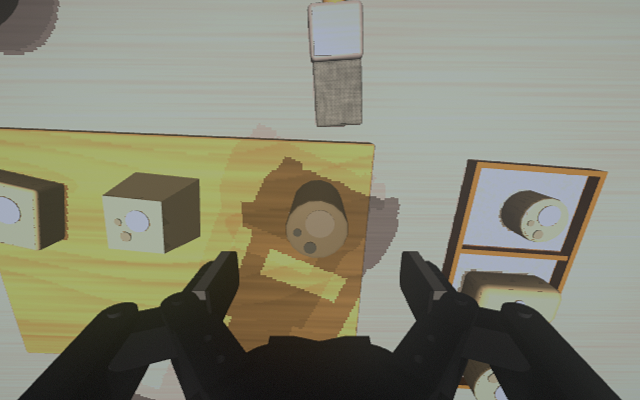

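```bash
python3 -m inch '[-0.2,1.5,-0.1,0,0,0,-0.2,3,-0.1,0,0,0,-0.2,4.5,-0.1,0,0,0,-0.2,6,-0.1,0,0,0,-0.2,7,-0.1,0,0,0,-0.2,7.6,-0.1,0,0,0,-0.2,7.8,-0.1,0,0,0,-0.2,7.8,-0.1,0,0,0]'
python3 -m inch '[0,0,0,0,0,0,0,0,0,0,0,0,0,0,0,0,0,0,0,0,0,0,0,0,0,0,0,0,0,0,0,0,0,0,0,0,0,0,0,0,0,0,0,0,0,0,0,0]' 1 40
python3 -m inch '[0,-0.5,0,0,0,0,0,-1.5,0,0,0,0,0,-3,0,0,0,0,0,-5,0,0,0,0,0,-7,0,0,0,0,0,-9,0,0,0,0,0,-11,0,0,0,0,0,-13,0,0,0,0]'
python3 - <<'E'
from h import *
import cv2
row([553,326,120],90)
K=ctrl.get_calibration("wrist"); im=ctrl.capture("wrist");cv2.imwrite("pics/g9.png",im[:,:,::-1])
E
```

```text
time_s: 29.1
eef_pos: [618.7, -142.6, 1.3]
ee_rot: [-0.001, 0.001, -0.707, 0.707]
force: [0.3, 1.0, 0.0]
grip_width: 1.003
time_s: 29.77
eef_pos: [619.0, -142.7, 2.0]
ee_rot: [-0.002, 0.001, -0.707, 0.707]
force: [-0.8, 0.8, 5.8]
grip_width: 0.504
time_s: 30.43
eef_pos: [618.4, -142.5, 132.9]
ee_rot: [-0.001, 0.001, -0.707, 0.707]
force: [0.5, 0.3, -0.2]
grip_width: 0.512
t30.4 p[ 618.4 -142.5  132.9] jaw-89.8 w0.51 F[ 0.5  0.3 -0.2]
row [  6.38   1.28 -46.87] [-0.     0.004 -0.   ] need rows 11.3
```

View pics/g9.png

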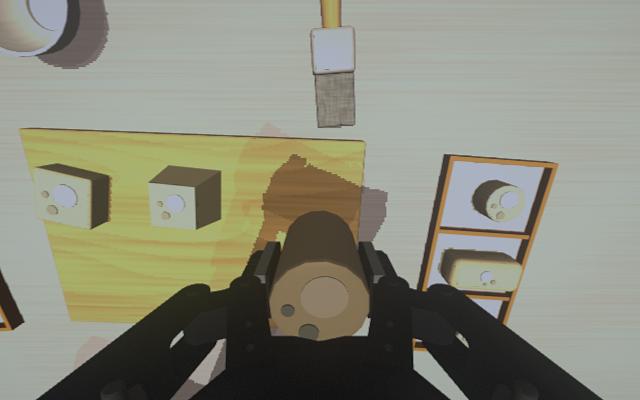

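```bash
python3 -m inch '[0.3,0,-2,0,0,0,0.8,0,-5.5,0,0,0,1.3,0,-9,0,0,0,1.8,0,-12.5,0,0,0,2.3,0,-16,0,0,0,2.8,0,-19.5,0,0,0,3.3,0,-23,0,0,0,3.8,0,-26.5,0,0,0]'
python3 -m inch '[0.5,0,-3.5,0,0,0,1,0,-7,0,0,0,1.5,0,-10.5,0,0,0,2,0.5,-14,0,0,0,2.4,1,-17,0,0,0,2.5,2,-19,0,0,0,2.6,3,-20.3,0,0,0,2.6,4,-20.3,0,0,0]'
python3 -m inch '[0,0,0,0,0,0,0,0,0,0,0,0,0,0,0,0,0,0]'
python3 - <<'E'
from h import *
row([553,326,-9],90)
E
```

```text
time_s: 31.15
eef_pos: [579.0, 123.9, 131.4]
ee_rot: [-0.001, 0.001, -0.707, 0.707]
force: [0.6, -0.7, -0.9]
grip_width: 0.504
time_s: 31.82
eef_pos: [552.3, 327.2, 90.4]
ee_rot: [0.002, -0.002, 0.707, -0.707]
force: [0.8, -0.7, -0.7]
grip_width: 0.503
time_s: 32.07
eef_pos: [553.7, 324.1, 91.8]
ee_rot: [0.001, -0.0, 0.707, -0.707]
force: [-0.1, -0.4, -0.3]
grip_width: 0.507
t32.1 p[553.7 324.1  91.8] jaw-89.9 w0.51 F[-0.1 -0.4 -0.3]
row [ 0.07 10.08 -0.19] [ 0.     0.002 -0.001] need rows 2.4
```

```bash
python3 -m inch '[0,2,-0.15,0,0,0,0,4,-0.15,0,0,0,0,6,-0.15,0,0,0,0,7.5,-0.15,0,0,0,0,8.7,-0.15,0,0,0,0,9.5,-0.15,0,0,0,0,9.9,-0.15,0,0,0,0,10,-0.15,0,0,0]'
python3 -m inch '[0,0.1,0,0,0,0,0,0.15,0,0,0,0,0,0.15,0,0,0,0]'
python3 - <<'E'
from h import *
import cv2
row([553,326,-11],90)
a=ctrl.capture("side")[270:395,310:450,::-1]; cv2.imwrite("pics/p4.png",cv2.convertScaleAbs(cv2.resize(a,None,fx=4,fy=4,interpolation=cv2.INTER_CUBIC),alpha=1.5))
E
```

```text
time_s: 32.73
eef_pos: [553.2, 326.4, -8.8]
ee_rot: [-0.001, 0.001, -0.707, 0.707]
force: [0.2, 0.2, -0.2]
grip_width: 0.502
time_s: 32.98
eef_pos: [553.3, 326.9, -9.6]
ee_rot: [0.002, -0.001, 0.707, -0.707]
force: [0.6, 0.5, -0.9]
grip_width: 0.506
t33.0 p[553.3 326.9  -9.6] jaw-89.8 w0.51 F[ 0.6  0.5 -0.9]
row [0.03 0.14 0.09] [ 0.     0.004 -0.001] need rows 0.0
```

View pics/p4.png

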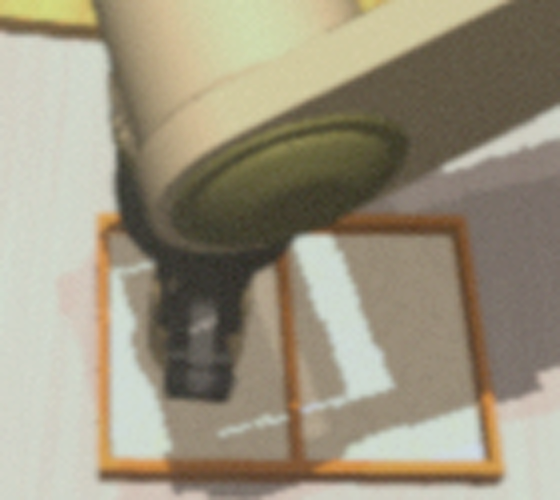

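```bash
python3 -m inch '[0,0.07,0,0,0,0,0,0.12,0,0,0,0,0,0.12,0,0,0,0]'
python3 -m inch '[0,0.07,0,0,0,0,0,0.1,0,0,0,0,0,0.1,0,0,0,0]'
```

```text
time_s: 33.28
eef_pos: [553.2, 326.8, -11.0]
ee_rot: [0.001, -0.001, 0.707, -0.707]
force: [-1.0, -0.3, 2.1]
grip_width: 0.501
time_s: 33.53
eef_pos: [553.2, 326.8, -11.0]
ee_rot: [0.002, -0.001, 0.707, -0.707]
force: [-4.7, -2.5, 10.8]
grip_width: 0.502
```

```bash
python3 -m inch '[0,0,0,0,0,0,0,0,0,0,0,0,0,0,0,0,0,0,0,0,0,0,0,0]' -0.45
python3 -m inch '[0,-1,0,0,0,0,0,-3,0,0,0,0,0,-6,0,0,0,0,0,-9,0,0,0,0,0,-12,0,0,0,0,0,-14,0,0,0,0,0,-14,0,0,0,0]'
python3 - <<'E'
from h import *
import cv2
row([615,-7,80],85.3)
K=ctrl.get_calibration("wrist"); im=ctrl.capture("wrist");cv2.imwrite("pics/g10.png",im[:,:,::-1])
E
```

```text
time_s: 33.87
eef_pos: [552.9, 326.7, -12.7]
ee_rot: [-0.001, 0.001, -0.707, 0.707]
force: [0.8, -0.4, 0.4]
grip_width: 0.728
time_s: 34.45
eef_pos: [555.0, 327.5, 133.5]
ee_rot: [0.004, 0.002, 0.708, -0.706]
force: [0.5, 0.5, 1.7]
grip_width: 0.729
t34.5 p[555.  327.5 133.5] jaw-89.8 w0.73 F[0.5 0.5 1.7]
row [-5.84  5.29 33.49] [ 0.003  0.086 -0.008] need rows 8.3
```

View pics/g10.png

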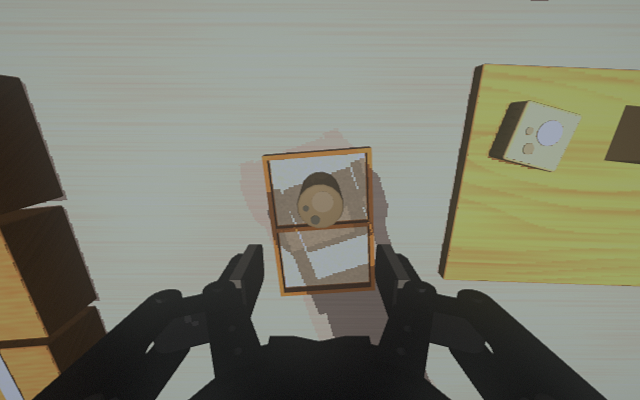

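```bash
python3 -m inch '[-5.8,2,33.5,0,0.086,0,-5.8,2,33.5,0,0.086,0,-5.8,2,33.5,0,0.086,0,-5.8,2,33.5,0,0.086,0,-5.8,2,33.5,0,0.086,0,-5.8,2,33.5,0,0.086,0,-5.8,2,33.5,0,0.086,0,-5.8,4,33.5,0,0.086,0]' -1
python3 -m inch '[0,0,0,0,0,0,0,0,0,0,0,0,0,0,0,0,0,0]'
python3 - <<'E'
from h import *
import cv2
row([615,-7,80],85.3)
E
```

```text
time_s: 35.17
eef_pos: [611.2, 0.2, 94.2]
ee_rot: [0.028, -0.031, -0.706, 0.707]
force: [0.8, -0.6, 0.5]
grip_width: 0.999
time_s: 35.42
eef_pos: [609.8, 3.4, 92.2]
ee_rot: [-0.03, 0.029, 0.707, -0.706]
force: [-0.1, 0.5, 0.0]
grip_width: 0.998
t35.4 p[609.8   3.4  92.2] jaw-94.7 w1.00 F[-0.1  0.5  0. ]
row [-0.6   1.22  0.99] [ 0.    -0.001  0.001] need rows 0.4
```

```bash
python3 -m inch '[-0.6,1,1,0,0,0,-0.6,1.2,1,0,0,0,-0.6,1.2,1,0,0,0,-0.6,1.2,1,0,0,0]'
python3 - <<'E'
from h import *
import cv2
row([615,-7,8],85.3)
K=ctrl.get_calibration("wrist"); im=ctrl.capture("wrist")
p,r,s=pose(); print(p,proj(K,[[p[0],p[1],68]]))
cv2.imwrite("pics/g11.png",cv2.resize(im[90:270,220:460,::-1],None,fx=3,fy=3,interpolation=cv2.INTER_CUBIC))
np.save("w2K.npy",K,allow_pickle=True)
E
```

```text
time_s: 35.75
eef_pos: [615.3, -7.0, 80.5]
ee_rot: [-0.029, 0.029, 0.707, -0.706]
force: [-0.3, 0.2, -0.5]
grip_width: 1.003
t35.8 p[615.3  -7.   80.5] jaw-94.7 w1.00 F[-0.3  0.2 -0.5]
row [ 0.02  7.25 -0.  ] [0.    0.    0.001] need rows 1.7
[615.39431042  -7.08975353  80.80961487] [[316.70746114 223.96009552]]
```

View pics/g11.png

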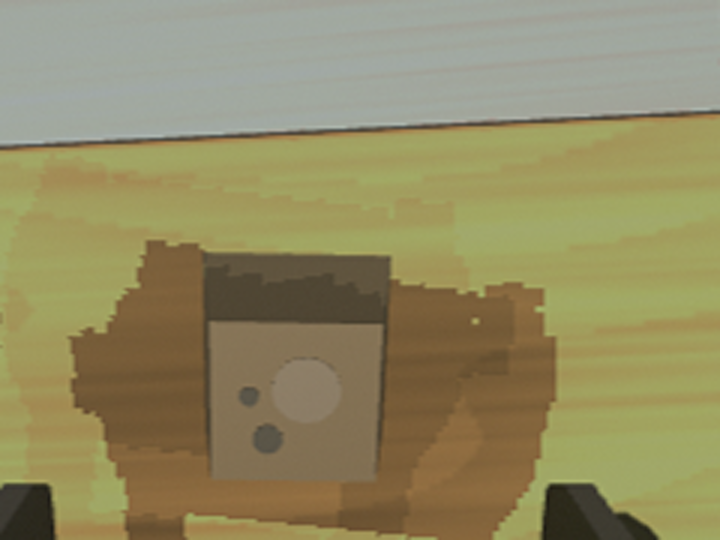

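```bash
python3 -m inch '[0,1.5,0.1,0,0,0,0,3,0.1,0,0,0,0,4.5,0.1,0,0,0,0,5.8,0.1,0,0,0,0,6.6,0.1,0,0,0,0,7.2,0.1,0,0,0,0,7.3,0.1,0,0,0,0,7.3,0.1,0,0,0]'
python3 -m inch '[0,0,0,0,0,0,0,0,0,0,0,0,0,0,0,0,0,0,0,0,0,0,0,0,0,0,0,0,0,0,0,0,0,0,0,0,0,0,0,0,0,0,0,0,0,0,0,0]' 1 40
python3 -m inch '[0,-0.2,0,0,0,0,0,-0.5,0,0,0,0,0,-1,0,0,0,0,0,-1.5,0,0,0,0,0,-2,0,0,0,0,0,-2,0,0,0,0]'
python3 - <<'E'
from h import *
import cv2
row([468,319,120],90)
im=ctrl.capture("side");a=im[140:300,290:440,::-1]; cv2.imwrite("pics/p5.png",cv2.convertScaleAbs(cv2.resize(a,None,fx=3.5,fy=3.5,interpolation=cv2.INTER_CUBIC),alpha=1.5))
a=ctrl.capture("wrist"); cv2.imwrite("pics/g12.png",a[:,:,::-1])
E
```

```text
time_s: 36.47
eef_pos: [615.5, -8.5, 8.0]
ee_rot: [0.029, -0.029, -0.706, 0.707]
force: [0.4, -0.2, 0.0]
grip_width: 1.003
time_s: 37.13
eef_pos: [615.8, -8.5, 8.9]
ee_rot: [-0.029, 0.03, 0.707, -0.706]
force: [-2.3, 0.1, 6.1]
grip_width: 0.532
time_s: 37.63
eef_pos: [616.0, -8.7, 29.1]
ee_rot: [0.028, -0.03, -0.706, 0.707]
force: [-0.7, -0.6, -1.2]
grip_width: 0.532
t37.6 p[616.   -8.7  29.1] jaw-94.7 w0.53 F[-0.7 -0.6 -1.2]
row [ 17.43  -9.13 -31.44] [-0.    -0.082 -0.002] need rows 8.9
```

View pics/p5.png

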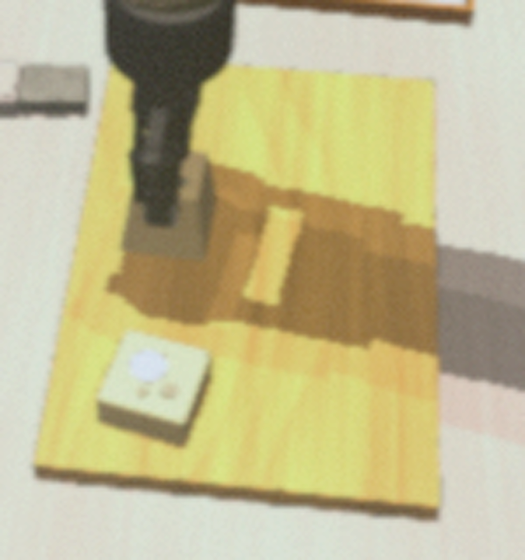

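View pics/g12.png

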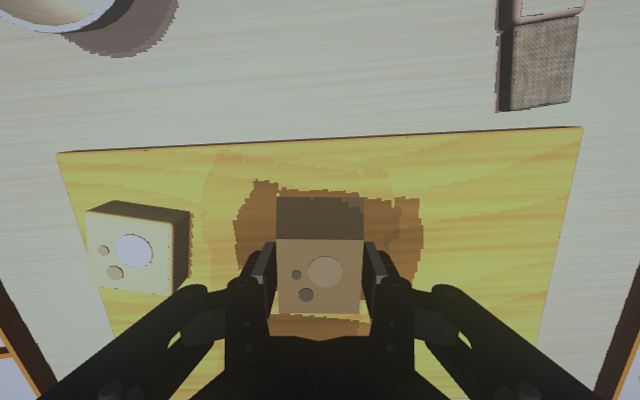

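```bash
python3 -m inch '[0,-1,0,0,0,0,0,-2.5,0,0,0,0,0,-4,0,0,0,0,0,-6,0,0,0,0,0,-8,0,0,0,0,0,-9,0,0,0,0,0,-9.5,0,0,0,0]'
python3 - <<'E'
from h import *
import cv2
row([468,319,100],94.7)
a=ctrl.capture("wrist"); cv2.imwrite("pics/g13.png",a[:,:,::-1])
E
```

```text
time_s: 38.32
eef_pos: [615.9, -8.7, 124.7]
ee_rot: [0.028, -0.03, -0.706, 0.707]
force: [0.3, 0.7, -0.6]
grip_width: 0.529
t38.3 p[615.9  -8.7 124.7] jaw-94.7 w0.53 F[ 0.3  0.7 -0.6]
row [ 17.45   2.41 -31.44] [-0.001 -0.165 -0.003] need rows 8.6
```

View pics/g13.png

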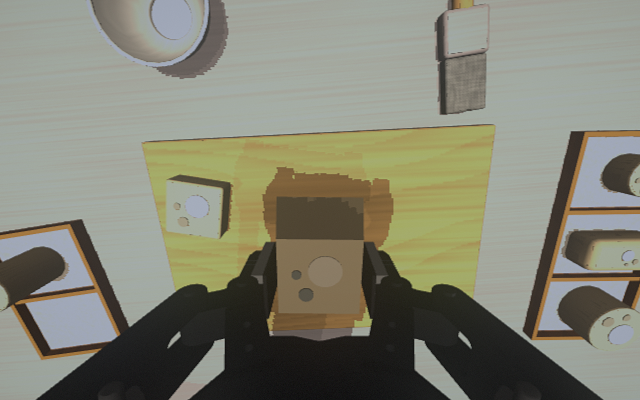

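```bash
python3 -m inch '[0.8,0,-1.5,0,-0.02,0,2.3,0,-4.2,0,-0.04,0,3.8,0,-6.9,0,-0.06,0,5.3,0,-9.6,0,-0.08,0,6.8,0,-12.3,0,-0.1,0,8.3,0,-15,0,-0.12,0,9.8,0,-17.7,0,-0.14,0,11.3,0,-20.4,0,-0.165,0]'
python3 - <<'E'
from h import *
row([468,319,80],94.7)
E
```

```text
time_s: 39.03
eef_pos: [517.5, 205.7, 121.5]
ee_rot: [-0.029, 0.031, -0.706, 0.707]
force: [-0.3, 0.4, 0.1]
grip_width: 0.53
t39.0 p[517.5 205.7 121.5] jaw-85.2 w0.53 F[-0.3  0.4  0.1]
row [  3.97   4.16 -11.71] [-0.     0.002  0.002] need rows 3.1
```

```bash
python3 -m inch '[0.9,0,-2.6,0,0,0,1.8,0,-5.2,0,0,0,2.6,0,-7.6,0,0,0,3.3,1,-9.6,0,0,0,3.8,2,-11,0,0,0,4,3,-11.7,0,0,0,4,4,-11.7,0,0,0,4,4,-11.7,0,0,0]'
python3 -m inch '[0,0,0,0,0,0,0,0,0,0,0,0,0,0,0,0,0,0]'
python3 - <<'E'
from h import *
row([468,319,-1],94.7)
E
```

```text
time_s: 39.7
eef_pos: [468.6, 316.6, 80.0]
ee_rot: [-0.028, 0.031, -0.706, 0.707]
force: [-0.3, -0.8, -1.5]
grip_width: 0.525
time_s: 39.95
eef_pos: [470.7, 316.8, 83.3]
ee_rot: [0.029, -0.028, 0.707, -0.706]
force: [-0.1, -0.0, -1.3]
grip_width: 0.533
t40.0 p[470.7 316.8  83.3] jaw-85.3 w0.53 F[-0.1 -0.  -1.3]
row [ 0.26  8.43 -0.24] [ 0.    -0.001 -0.001] need rows 2.0
```

```bash
python3 -m inch '[0.2,1.5,-0.2,0,0,0,0.2,3.2,-0.2,0,0,0,0.2,4.9,-0.2,0,0,0,0.2,6.4,-0.2,0,0,0,0.2,7.4,-0.2,0,0,0,0.2,8,-0.2,0,0,0,0.2,8.3,-0.2,0,0,0,0.2,8.4,-0.2,0,0,0]'
python3 -m inch '[0,0.1,0,0,0,0,0,0.15,0,0,0,0,0,0.15,0,0,0,0]'
python3 -m inch '[0,0.07,0,0,0,0,0,0.12,0,0,0,0,0,0.12,0,0,0,0]'
python3 - <<'E'
from h import *
import cv2
row([468,319,-4],94.7)
a=ctrl.capture("side")[270:395,310:450,::-1]; cv2.imwrite("pics/p6.png",cv2.convertScaleAbs(cv2.resize(a,None,fx=4,fy=4,interpolation=cv2.INTER_CUBIC),alpha=1.5))
E
```

```text
time_s: 40.62
eef_pos: [468.1, 319.1, -1.1]
ee_rot: [0.029, -0.029, 0.707, -0.706]
force: [0.1, 0.3, -2.2]
grip_width: 0.529
time_s: 40.87
eef_pos: [468.1, 319.3, -2.3]
ee_rot: [0.029, -0.029, 0.707, -0.706]
force: [0.5, 0.5, -1.4]
grip_width: 0.532
time_s: 41.12
eef_pos: [467.8, 319.1, -3.9]
ee_rot: [-0.029, 0.029, -0.707, 0.707]
force: [-0.1, 0.5, -1.9]
grip_width: 0.523
t41.1 p[467.8 319.1  -3.9] jaw-85.3 w0.52 F[-0.1  0.5 -1.9]
row [-0.02  0.01  0.01] [-0.  0. -0.] need rows 0.0
```

View pics/p6.png

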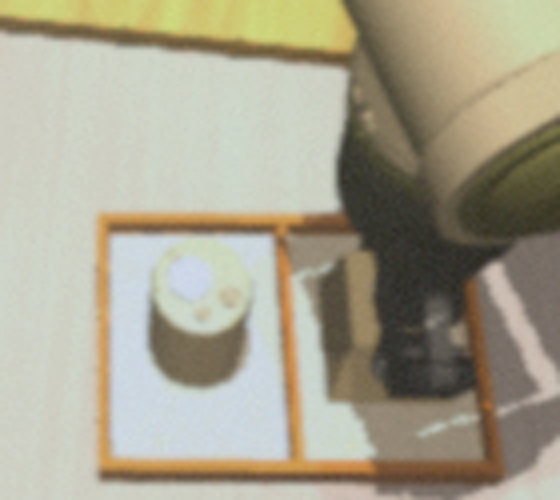

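```bash
python3 -m inch '[0,0.07,0,0,0,0,0,0.07,0,0,0,0]'
python3 -m inch '[0,0.07,0,0,0,0,0,0.07,0,0,0,0]'
```

```text
time_s: 41.33
eef_pos: [467.9, 319.1, -4.1]
ee_rot: [0.029, -0.029, 0.707, -0.706]
force: [-1.9, -1.2, 5.0]
grip_width: 0.532
time_s: 41.5
eef_pos: [468.0, 319.1, -4.2]
ee_rot: [-0.029, 0.029, -0.706, 0.707]
force: [-4.1, -3.1, 11.5]
grip_width: 0.528
```

Floor contact. I'll release, retreat upward and look.

```bash
python3 -m inch '[0,0,0,0,0,0,0,0,0,0,0,0,0,0,0,0,0,0,0,0,0,0,0,0]' -0.6
python3 -m inch '[0,-1,0,0,0,0,0,-3,0,0,0,0,0,-6,0,0,0,0,0,-9,0,0,0,0,0,-12,0,0,0,0,0,-16,0,0,0,0,0,-19,0,0,0,0,0,-19,0,0,0,0]'
python3 -m inch '[4,0,4,0,0,0,6,-2,8,0,0,0,6,-2,12,0,0,0,6,-2,15,0,0,0,6,-2,15,0,0,0,6,-2,15,0,0,0,6,-2,15,0,0,0,6,-2,15,0,0,0]'
python3 - <<'E'
from h import *
import cv2
p,r,s=pose(); print(p,s["time_s"])
for c in ["wrist","side","scene"]:
    K=ctrl.get_calibration(c); im=ctrl.capture(c)
    cv2.imwrite(f"pics/f_{c}.png",im[:,:,::-1])
    if c=="wrist": np.save("w3K.npy",K,allow_pickle=True)
a=cv2.imread("pics/f_side.png")
cv2.imwrite("pics/fs1.png",cv2.convertScaleAbs(cv2.resize(a[95:155,320:440],None,fx=6,fy=6,interpolation=cv2.INTER_CUBIC),alpha=1.5))
cv2.imwrite("pics/fs2.png",cv2.convertScaleAbs(cv2.resize(a[300:395,320:450],None,fx=6,fy=6,interpolation=cv2.INTER_CUBIC),alpha=1.5))
E
```

```text
time_s: 41.83
eef_pos: [467.9, 319.1, -5.5]
ee_rot: [-0.029, 0.029, -0.707, 0.707]
force: [-0.2, 0.2, -0.2]
grip_width: 0.804
time_s: 42.5
eef_pos: [470.1, 320.2, 192.0]
ee_rot: [0.033, -0.025, 0.708, -0.705]
force: [1.4, 0.3, 0.9]
grip_width: 0.8
time_s: 43.17
eef_pos: [420.3, 165.6, 204.5]
ee_rot: [0.029, -0.03, 0.707, -0.706]
force: [0.3, -0.0, -0.2]
grip_width: 0.797
[420.30794534 165.61091545 204.53408015] 43.1667
```

View pics/f_wrist.png

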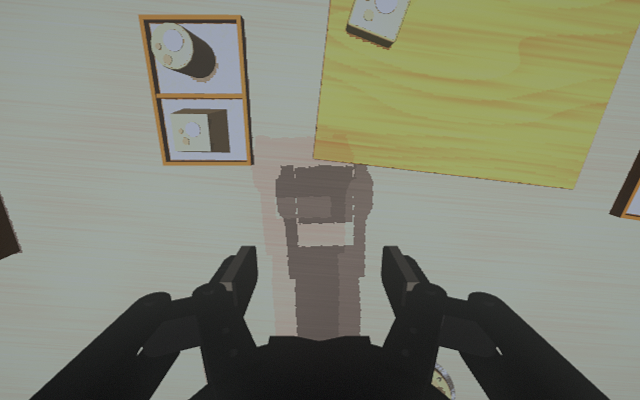

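View pics/fs1.png

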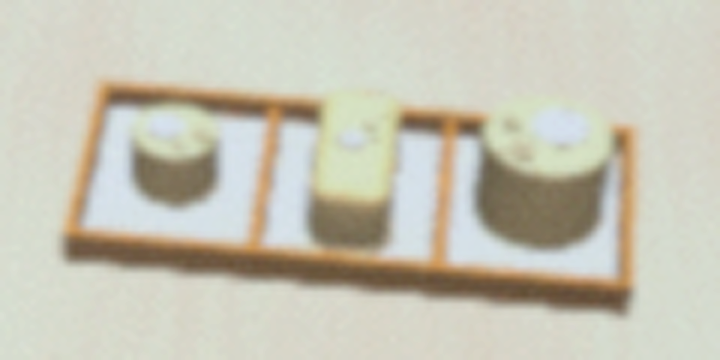

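View pics/fs2.png

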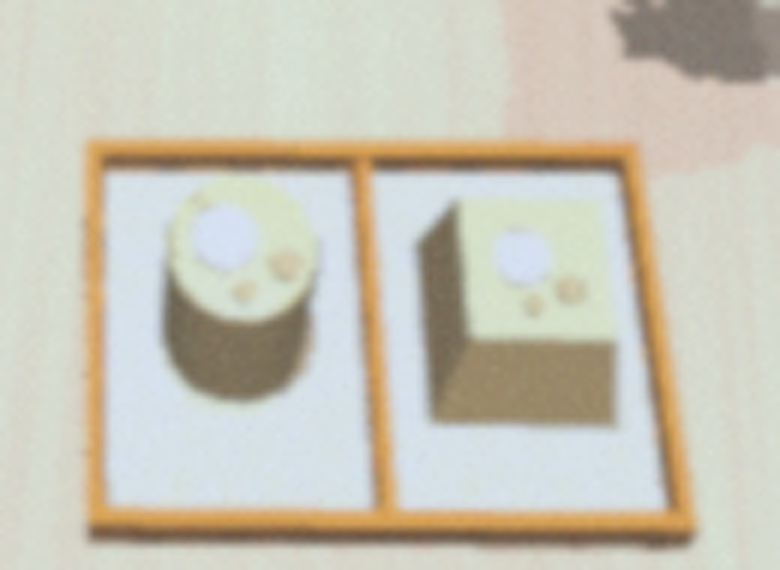

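```bash
python3 - <<'E'
from h import *
D=ctrl.get_calibration("side")
def fit(off,pts,h): return np.mean([back(D,unz(p,*off),h) for p in pts],0)
for nm,off,box,ang,its in [("short",(320,300,6),[(88,142),(636,144),(693,528),(90,524)],4.7,[("tower",[(242,250)],71),("pyr",[(457,198),(612,200),(616,338),(468,338)],55)]),
 ("long",(320,95,6),[(100,84),(635,129),(630,282),(67,237)],-3.9,[("drum",[(548,138)],50),("button",[(175,131)],35),("log",[(325,93),(397,97),(393,202),(315,198)],41)])]:
    b=fit(off,box,16); a=np.radians(ang); M=np.array([[np.cos(a),np.sin(a)],[-np.sin(a),np.cos(a)]])
    print(nm,b)
    for n,p,h in its: print(n,(M@(fit(off,p,h)-b)).round(1))
K=ctrl.get_calibration("scene"); ctrl.capture("scene")
for n in ("slab","bowl","brush","drum","tower","button","log","pyramid"): print(n,[(np.round(d["uv"]),round(d["score"],2)) for d in ctrl.search_frame(n,"scene")][:2])
s=ctrl.sense(); print(s["time_s"],s["dq"].round(3))
E
```

```text
short [509.89062125 324.6438491 ]
tower [42.9  0.3]
pyr [-43.9  -2. ]
long [ 522.76612536 -330.96198702]
drum [-85.1  -0.2]
button [85.9 -0.4]
log [0.4 6.7]
slab [(array([361., 198.]), 0.6)]
bowl [(array([403., 244.]), 0.96)]
brush [(array([282., 286.]), 0.76), (array([403., 167.]), 0.69)]
drum [(array([403., 245.]), 0.64), (array([159., 214.]), 0.55)]
tower [(array([412., 161.]), 0.84)]
button [(array([173., 268.]), 0.87), (array([168., 242.]), 0.64)]
log [(array([168., 242.]), 0.83)]
pyramid [(array([174., 265.]), 0.74)]
43.7667 [-0.001  0.001  0.     0.001 -0.001 -0.001]
```

View pics/f_scene.png

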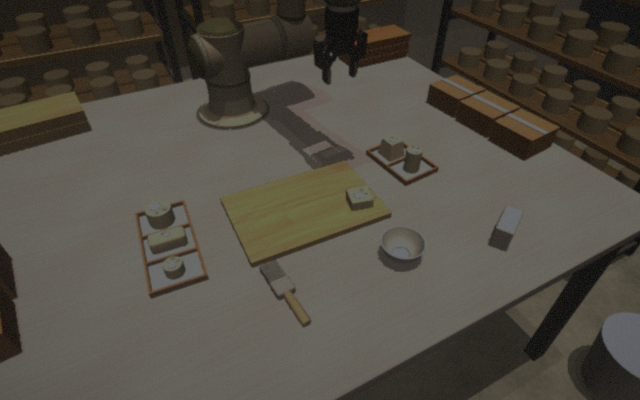

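```bash
python3 - <<'E'
from h import *
D=ctrl.get_calibration("side");a=np.radians(-3.9); M=np.array([[np.cos(a),np.sin(a)],[-np.sin(a),np.cos(a)]]);b=np.array([522.77,-330.96])
for p,z in [((348,246),8),((348,240),8),((357,93),38),((352,205),40),((352,195),41)]: print(p,z,M@(back(D,unz(p,320,95,6),z)-b))
E
```

```text
(348, 246) 8 [-0.40408717 38.27665425]
(348, 240) 8 [-0.06055714 34.002001  ]
(357, 93) 38 [  3.84240638 -37.60715128]
(352, 205) 40 [-0.42129131 47.99914333]
(352, 195) 41 [ 0.12190934 42.17783882]
```

All five check out, so I'm handing in.

```bash
python3 -c "
from rig import ctrl
print(ctrl.finish_job())"
```

```text
the job is handed in; nothing more can be done
None
```

Both boxes are made up and the job is handed in, at about 44 s of the 122 s allowed. No verdict came back.

**Placement:** In the long box the drum is in the near end, the log lies across the middle and the button is in the far end. In the short box the tower is in the far compartment and the pyramid in the near one. Each cheese was lowered until the wrist force showed floor contact (about 7 to 13 N) before I let go.

**Final positions:** From the last side picture, in each box's own frame:

| Cheese | Measured x, y (mm) | Compartment centre (mm) |
|---|---|---|
| Drum | -85.1, -0.2 | -85, 0 |
| Button | 85.9, -0.4 | +85, 0 |
| Log | 0.4, 6.7 | 0, 0 |
| Tower | 42.9, 0.3 | +42.5, 0 |
| Pyramid | -43.9, -2.0 | -42.5, 0 |

All five are within the 15 mm tolerance, upright and released. The last pictures show the slab, bowl and brush where they started, within about 2 pixels. The arm was clear of everything and at rest.

**What failed or disagreed:**
- **First grasp:** the fingers shut above the drum without touching it. The pictures showed the real fingertips about 31 mm above the reported tool point, so I used lower heights from then on.
- **Log position:** its rounded top face gave y = 6.7 mm off centre, but its end edges put it within about 3 mm.
- **Detector:** in the final scene picture it gave wrong top hits for the drum (it marked the bowl) and the pyramid (it marked the button). I judged those two from the pictures instead.

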